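# Turn and load heat sinks into a gravity feed rail

### The job

Two loose heat sinks lie on the low carton in front of the long card rack, one of them upside down on its fins. Load both into the sloping gravity feed rail behind the one already waiting there, all lying fins up with the flat base on the rail and its flanges under the rail's lips, so that the three stand in a closed row down against the foot stop. The fins bend easily: turn the upside-down one over under control of the gripper, do not let any heat sink topple or fall, and leave the other things where they are.

Things in the scene. Friction and masses are not known exactly. Their poses are not given: they have to be found in the camera images.
- sink_fins_down: aluminium heat sink 60 (x) x 52 (y) x 20 mm (z): base plate 60x52x5 mm, on one face six 15 mm fins running along x in a centred block 36 mm wide, so the base is an 8 mm flange at either side. Origin: centre of the bare base face; +z points to the fin tips. Starts upside down: +z down, origin 20 mm above the carton, length roughly across it. Stands by itself on either 52x20 mm end, 60 mm high.
- sink_fins_up: same heat sink (same origin and axes), 95 g, but starting fins up on the carton, length roughly across it. It and the upside-down one may lie in either place. All can be gripped across the outer fins (36 mm) or across the side edges of the base plate (52 mm).
- sink_waiting: same heat sink (same origin and axes), already waiting in the rail, fins up, its lower end against the foot stop
- feed_rail: fixed stand of the gravity feed rail: two posts of aluminium profile, the low one in front of the card rack, the high one behind it. Origin on the bench straight below the inner face of the foot stop, on the rail's centre line; its level x points from the low foot (nearer the robot) to the high loading end. The card rack that it crosses is 62 mm high.
- track: the rail's channel, fixed. Origin: mid-floor at the foot stop, 50 mm above the bench; x runs up the slope, 30 degrees above level; y across; z square out of the floor. x = 0 to 0.190 is captive: 55 mm between side walls, lips over both edges, underside 8 and top 10.5 mm above the floor, 42 mm slot between for the fins. A closed row of three has origins at x = 0.03, 0.09, 0.15.
- apron (a point): floor point on the centre line at track x = 0.238, middle of the open loading apron (x = 0.190 to 0.282, nothing above it). Side guides 6 mm high, 79 mm apart, narrow to 55 mm from x = 0.235 to 0.190; the lips' bent-up ends (to 16 mm) reach x = 0.205. A heat sink laid here flat, length up the slope, and let go slides under the lips and down by itself (friction 0.3). Axes as the track.
- carton: fixed closed cardboard carton, 120 (x) x 320 (y) x 55 mm, flat top, on which the two loose heat sinks lie, one near each end, with the side cutters between them. Origin: centre of its underside on the bench.
- side_cutters: bystander: small black side cutters, 49 x 105 x 11 mm, lying on the carton between the two loose heat sinks; origin under their centre
- surge_board: bystander: surge protection board, 55 x 100 x 27 mm, on the bench to the left of the rail; origin under its centre
- solder_spool: bystander: solder spool, 53 mm across, 40 mm high, behind the card rack; origin under its centre
- flux_jar: bystander: flux jar, 46 mm across, 38 mm high, behind the card rack; origin under its centre

How it is judged:
At the end, for the whole second after the job is handed in: Each of the three heat sinks has its origin 20 to 160 mm up the slope from the foot stop (a closed row: 30, 90, 150 mm), within 6 mm of the rail's centre line and -4 to +5 mm from its floor, fins up (z within 0.70 rad of vertical; the rail is at 0.52), at rest (under 0.02 m/s) (x of sink_fins_down in the frame of track between 0.02 and 0.16 m and y of sink_fins_down in the frame of track between -0.006 and 0.006 m and z of sink_fins_down in the frame of track between -0.004 and 0.005 m and angle between each of sink_fins_down, sink_fins_up, sink_waiting's own z axis and vertical below 0.7 rad and linear speed of each of sink_fins_down, sink_fins_up, sink_waiting below 0.02 m/s and x of sink_fins_up in the frame of track between 0.02 and 0.16 m and y of sink_fins_up in the frame of track between -0.006 and 0.006 m and z of sink_fins_up in the frame of track between -0.004 and 0.005 m and x of sink_waiting in the frame of track between 0.02 and 0.16 m and y of sink_waiting in the frame of track between -0.006 and 0.006 m and z of sink_waiting in the frame of track between -0.004 and 0.005 m); the robot touches nothing.
It fails at once if a heat sink topples or tumbles outside the rail (turns faster than 9 rad/s more than 50 mm from the rail's centre line) ((y of sink_fins_down in the frame of track below -0.05 m and angular speed of sink_fins_down above 9 rad/s) or (y of sink_fins_down in the frame of track above 0.05 m and angular speed of sink_fins_down above 9 rad/s) or (y of sink_fins_up in the frame of track below -0.05 m and angular speed of sink_fins_up above 9 rad/s) or (y of sink_fins_up in the frame of track above 0.05 m and angular speed of sink_fins_up above 9 rad/s) or (y of sink_waiting in the frame of track below -0.05 m and angular speed of sink_waiting above 9 rad/s) or (y of sink_waiting in the frame of track above 0.05 m and angular speed of sink_waiting above 9 rad/s)).
It fails at once if the cutters, the surge board, the solder spool or the flux jar is pushed more than 30 mm (distance of any of side_cutters, surge_board, solder_spool, flux_jar from where it was at the start of the episode above 0.03 m).
It also fails if it takes over 67 s, if anything falls off the work surface, if the arm or the gripper's body presses on something with over 40 N, if the wrist force passes 120 N, or if a joint passes its speed limit or range.

### The arm

A 6-joint arm with a two-finger parallel gripper is mounted at the origin on a cart in front of the work surface, level with it; the furniture and walls round the work are solid. World frame = base frame: x ahead of the robot, y to its left, z up, the work surface at z = 0. Lengths are in m, angles in rad, forces in N, time in s.
With the tool pointing down it reaches from about 0.25 to 0.775 m from the base axis. Payload 4 kg.
Tool frame: the origin (TCP) lies at the very end of the fingers, on their centre line; the grasp point (between the pads) lies 19 mm behind it; z points along the fingers, y is the line along which they close (so a half turn about z gives the same grasp; the last joint's range is limited). The gripper opens to 94 mm and grips with 3 to 60 N. Pads are 16 mm wide; open, the fingers measure 119 mm over their backs; the gripper's body (75 mm by 177 mm) begins 78 mm behind the grasp point.
Start: joints at [-1.294, 0.087, 1.371, -0, 1.684, -0.103], TCP at [0.204, -0.511, 0.206] pointing down, gripper open.
Joint ranges: [-3.1, 3.1], [-0.76, 2.03], [0.27, 2.55], [-1.08, 4.22], [0.17, 2.65], [-2.57, 2.57]. Speed limits (rad/s): [2.79, 2.79, 3.14, 3.14, 3.14, 3.14].

### API

Orientations are given as [roll, pitch, yaw] about the fixed x, y, z axes, in that order (R = Rz(yaw) Ry(pitch) Rx(roll)).
In Python, from station import read_state, viewer, workorder, nets gives the robot as it stands.
- The arm moves only by the tool send_rows, never from a script. Its argument "series" is a list of rows, each an object with "turn": the turn, a rotation vector about the tool's x, y, z in rad, a list of three; "dp": the shift along the tool's x, y, z in m, a list of three; "fingers": the finger opening in m, from 0 to 0.094. A call has 1 to 5 rows; each row is the pose to reach, as a shift and turn from the pose commanded when the call began, along the tool's axes at that moment; what a row does not reach only later rows make up. A row lasts 1/8 s, in which the tool goes at most 62.5 mm and 10.7 degrees, less where a joint would pass 70% of its speed; a pose out of reach is approached as far as the arm can. A call with a gripper value outside its range is refused whole. The fingers move at their own pace and stop on an object; "squeeze" is the grip in N (left out, the last holds). Time passes only in rows, so rows that repeat a pose let the fingers close. It gives the time, the measured TCP pose, the force, the opening and the grip force at its end, in the units of the state.
- read_state(): the state, without advancing time (a new reading comes with each control period).
- viewer.grab_frame(name): name is "scene" or "top" or "wrist"; returns a dict with "image" (384x512x3 uint8, red, green, blue), "K" (3x3 intrinsics, pixels), "R" (3x3) and "t" (3): a world point X has camera coordinates R X + t. Camera axes: x right, y down, z forward; pixel columns grow to the right and rows downward; lengths in m; the calibration is good to about 2 mm. A picture is of the moment at which its call begins. There is no depth.
- workorder.hand_in(): hands the job in; it is judged then, once.
Trained networks look in a picture, given as the dict that the camera call returned (one of the last four; its "shot" number tells which), for a name from the list of things; names that differ only in an ending like _2 or _b are one class to them, and where a whole thing is asked for, a point or a joint stands for the part that bears it (a point fixed in the world has none). Each returns a list of dicts, best first, with "p" (0 to 1); they miss things now and then, are a little off and sometimes report something else, mostly with a low value. They report only what shows in the picture. A call takes as long as a camera call.
- nets.recognise(query, picture): "extent" ([centre column, centre row, width, height] in pixels, round what is visible of it).
- nets.landmark_of(query, picture): "position" ([column, row] in pixels: a listed point, or the origin of a listed thing).
The state is a dict: "time": time; "joint_pos": joint angles; "qd": joint speeds; "joint_torque": joint torques, N m; "eef_pos": TCP position; "orientation": TCP orientation; "ft_force": force on the tool from outside, world axes, zero at the start; "wrist_torque": the same for the moment, N m; "grip_width": finger opening in m; "grasp_force": force on a finger pad.
Only numpy, scipy, OpenCV 4.12 (cv2) and the standard library are available. Lean on these libraries where they do the work, as an engineer would, in place of code of your own. Each camera call takes 0.05 s, during which the arm holds its last target. There are 200 camera calls.

## Working session

There is one attempt and no reset: what is moved stays moved. The work goes in short steps, Python scripts to look and compute and a tool call to move; the robot and the scene stay as the last step left them, time stands still between calls to the robot, and variables do not carry over. Pictures are saved under pics/ and viewed, at most 10 in all, crops included, and the job is handed in when it is done.

Besides the shell and the picture viewer there is one more tool, called after "Request:" as name([rows], argument=value, ...), one row to a line, values as JSON. send_rows: Moves the arm, as the interface text tells. Its arguments: {"type":"object","properties":{"series":{"type":"array","items":{"type":"object","properties":{"turn":{"type":"array","items":{"type":"number"}},"dp":{"type":"array","items":{"type":"number"}},"fingers":{"type":"number"}}}},"squeeze":{"type":"number"}},"required":["series"]}

```bash
mkdir -p pics; ls; cat > h.py <<'E'
import numpy as np, cv2
from station import read_state, viewer, workorder, nets
from scipy.spatial.transform import Rotation as Ro
def ray(f,px):
    d=np.linalg.inv(f["K"])@np.array([px[0],px[1],1.]); R=f["R"]; o=-R.T@f["t"]; d=R.T@d
    return o,d/np.linalg.norm(d)
def tri(L):
    A=np.zeros((3,3));b=np.zeros(3)
    for f,p in L:
        o,d=ray(f,p);M=np.eye(3)-np.outer(d,d);A+=M;b+=M@o
    X=np.linalg.solve(A,b); return X,[np.linalg.norm(np.cross(X-ray(f,p)[0],ray(f,p)[1])) for f,p in L]
def atz(f,p,z):
    o,d=ray(f,p); return o+d*(z-o[2])/d[2]
def proj(f,X):
    c=f["K"]@(f["R"]@np.asarray(X,float)+f["t"]); return c[:2]/c[2]
def save(f,n,crop=None,s=1):
    im=f["image"][:,:,::-1]
    if crop: a,b,c,d=crop; im=im[b:d,a:c]
    cv2.imwrite("pics/"+n,cv2.resize(im,None,fx=s,fy=s,interpolation=cv2.INTER_CUBIC))
E
python3 - <<'E'
from h import *
s=read_state();print(s)
F={n:viewer.grab_frame(n) for n in("scene","top","wrist")}
im=np.vstack([F["scene"]["image"],F["top"]["image"]])
for n in F: print(n,-F[n]["R"].T@F[n]["t"]); save(F[n],n+"0.png")
a=cv2.resize(im[:,:,::-1],None,fx=.78,fy=.78);cv2.imwrite("pics/both.png",a)
for q in["sink_fins_down","sink_fins_up","sink_waiting","feed_rail","track","apron","carton","side_cutters","surge_board","solder_spool","flux_jar"]:
  for n in("scene","top"):
    print(q,n,[(np.round(r["position"],1).tolist(),round(r["p"],2)) for r in nets.landmark_of(q,F[n])[:4]])
E
```

```text
pics
{'time': 0.0, 'joint_pos': array([-1.29409427e+00,  8.79345217e-02,  1.37224010e+00,  8.77354627e-06,
        1.68358984e+00, -1.03089962e-01]), 'qd': array([-0.00085493,  0.00121807,  0.00237079,  0.00011119,  0.00044195,
       -0.00094184]), 'joint_torque': array([ 7.13307436e-04, -3.40187573e+01, -3.02421248e+01,  7.18921563e-02,
        3.30881635e-02, -1.48665413e-04]), 'eef_pos': array([ 0.20375417, -0.51027989,  0.20432255]), 'orientation': array([-3.13943328e+00, -2.32168480e-04,  3.79792751e-01]), 'ft_force': array([0.04237867, 0.28452952, 0.39391698]), 'wrist_torque': array([ 0.04268522, -0.03710024,  0.03982948]), 'grasp_force': 0.0, 'grip_width': 0.0939435685280247}
scene [-0.28441563 -0.90901001  1.14695144]
top [ 0.39108739 -0.01590223  1.18325601]
wrist [ 0.26475983 -0.48615833  0.38454646]
sink_fins_down scene []
sink_fins_down top [([380.1, 216.1], 0.71)]
sink_fins_up scene []
sink_fins_up top [([292.1, 221.0], 0.87)]
sink_waiting scene []
sink_waiting top [([189.5, 212.4], 0.89)]
feed_rail scene []
feed_rail top [([195.4, 225.7], 0.79)]
track scene []
track top [([192.4, 224.8], 0.73)]
apron scene [([241.4, 148.9], 0.94)]
apron top [([188.9, 137.0], 0.89)]
carton scene [([276.9, 273.2], 0.61)]
carton top [([329.1, 223.5], 0.96)]
side_cutters scene [([277.7, 256.2], 0.4)]
side_cutters top []
surge_board scene []
surge_board top [([133.5, 221.0], 0.58)]
solder_spool scene []
solder_spool top [([291.3, 144.7], 0.84)]
flux_jar scene [([279.0, 270.1], 0.23)]
flux_jar top [([265.0, 147.3], 0.62)]
```

View pics/both.png

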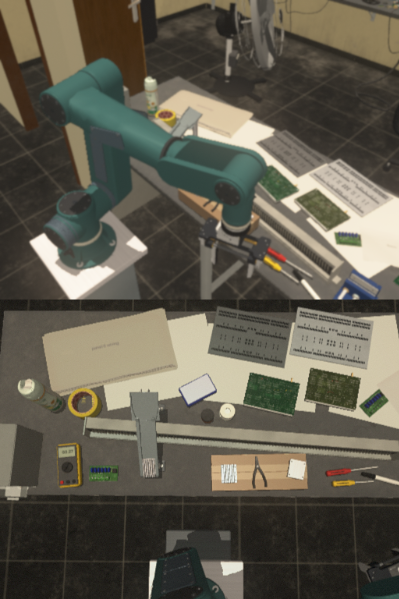

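The scene view is half blocked by the arm. In the top view the fins-up sink lies at about (292,221), the fins-down one at (380,216), and the rail runs from (190,225) to (187,120).

```bash
python3 - <<'E'
from h import *
f=viewer.grab_frame("top")
save(f,"top1.png",(90,90,420,250),2.4)
for n,p,z in[("down",(380.1,216.1),.075),("up",(292.1,221),.055),("wait",(189.5,212.4),.065),("foot",(195.4,225.7),0),("track",(192.4,224.8),.05),("apron",(188.9,137),.05+.238*.5),("carton",(329.1,223.5),0),("spool",(291.3,144.7),0),("jar",(265,147.3),0),("surge",(133.5,221),0)]:
    print(n,atz(f,p,z).round(4))
w=viewer.grab_frame("wrist");T=read_state()
Rt=Ro.from_euler("xyz",T["orientation"]).as_matrix()
print("cam in tool",Rt.T@(-w["R"].T@w["t"]-T["eef_pos"]),(w["R"]@Rt).round(3),w["K"])
E
```

```text
down [ 0.4624 -0.3304  0.075 ]
up [ 0.449  -0.1055  0.055 ]
wait [0.4686 0.1623 0.065 ]
foot [0.4367 0.1554 0.    ]
track [0.4371 0.1562 0.05  ]
apron [0.6438 0.1526 0.169 ]
carton [ 0.4458 -0.2113  0.    ]
spool [ 0.6659 -0.1082  0.    ]
jar [ 0.6579 -0.0342  0.    ]
surge [0.4482 0.326  0.    ]
cam in tool [ 0.0656505  -0.00019117 -0.18009471] [[-0.001  1.    -0.   ]
 [-0.974 -0.001 -0.227]
 [-0.227 -0.     0.974]] [[275.7066109    0.         252.36067409]
 [  0.         275.7066109  190.91318703]
 [  0.           0.           1.        ]]
```

View pics/top1.png

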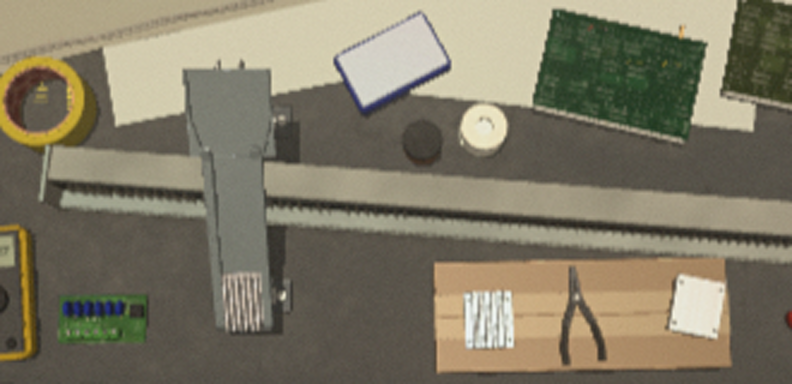

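In this crop the rail's axis runs nearly along world +x. The fins-up sink is at crop (489,320), the fins-down one at (697,305), with the cutters between them. Next I go above the carton to look.

Request:
send_rows([
  {"dp": [0.06,-0.03,-0.05],"turn": [0,0,0.08]},
  {"dp": [0.12,-0.06,-0.095],"turn": [0,0,0.16]},
  {"dp": [0.18,-0.09,-0.095],"turn": [0,0,0.24]},
  {"dp": [0.24,-0.12,-0.095],"turn": [0,0,0.3]},
  {"dp": [0.29,-0.15,-0.095],"turn": [0,0,0.38]},
])

```text
invalid input
```

Request:
send_rows([
  {"dp": [0.035,0,0]},
  {"dp": [0.035,0,0]},
])

```text
invalid input
```

```bash
cat >> h.py <<'E'
def look(names,cams=("wrist","top"),minp=.3):
    F={c:viewer.grab_frame(c) for c in cams}
    for q in names:
        L=[]
        for c in cams:
            r=nets.landmark_of(q,F[c])
            if r and r[0]["p"]>minp: L.append((F[c],r[0]["position"])); print(q,c,np.round(r[0]["position"],1),round(r[0]["p"],2))
        if len(L)>1: X,e=tri(L);print("  ->",X.round(4),np.round(e,4))
    return F
def st():
    s=read_state(); print("t",s["time"],"tcp",s["eef_pos"].round(4),"rpy",s["orientation"].round(4),"q",s["joint_pos"].round(3),"w",round(s["grip_width"],4),"gf",round(float(s["grasp_force"]),1),"ft",s["ft_force"].round(1)); return s
E
python3 - <<'E'
from h import *
st()
F=look(["sink_fins_down","sink_fins_up","carton","side_cutters","track","apron","sink_waiting"])
save(F["wrist"],"w1.png",None,1.5)
E
```

```text
t 1.35 tcp [ 0.2039 -0.5108  0.2055] rpy [3.1415 0.     0.3798] q [-1.294  0.087  1.371 -0.     1.684 -0.103] w 0.0939 gf 0.0 ft [ 0.4 -0.5 -0.4]
sink_fins_down top [380.8 215.8] 0.83
sink_fins_up top [292.7 219.6] 0.72
carton top [326.7 223. ] 0.7
side_cutters top [331.8 217.9] 0.59
track top [196.2 225.7] 0.87
apron top [185.7 139.2] 0.98
sink_waiting top [193.7 212.5] 0.88
```

View pics/w1.png

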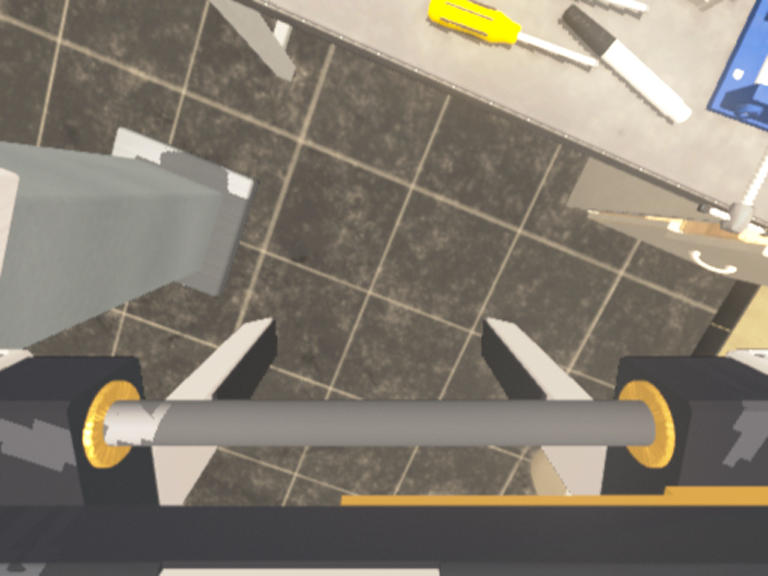

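The wrist picture still shows the start pose, over the floor in front of the bench edge; the call was refused, probably because rows need every field.

Request:
send_rows([
  {"dp": [0.06,-0.03,-0.05],"turn": [0,0,0.08],"fingers": 0.09},
  {"dp": [0.12,-0.06,-0.095],"turn": [0,0,0.16],"fingers": 0.09},
  {"dp": [0.18,-0.09,-0.095],"turn": [0,0,0.24],"fingers": 0.09},
  {"dp": [0.24,-0.12,-0.095],"turn": [0,0,0.3],"fingers": 0.09},
  {"dp": [0.29,-0.15,-0.095],"turn": [0,0,0.38],"fingers": 0.09},
], squeeze=20)

```text
time: 2.78
eef_pos: [0.3941, -0.293, 0.2999]
orientation: [3.14, -0.001, -0.003]
ft_force: [0.4, 0.0, 0.0]
grip_width: 0.0902
grasp_force: 0.0
```

Request:
send_rows([
  {"dp": [0.035,0,0],"turn": [0,0,0],"fingers": 0.09},
  {"dp": [0.035,0,0],"turn": [0,0,0],"fingers": 0.09},
], squeeze=20)

```text
time: 3.02
eef_pos: [0.4294, -0.2934, 0.2984]
orientation: [-3.141, 0.001, 0.003]
ft_force: [-0.2, -0.7, -0.5]
grip_width: 0.0901
grasp_force: 0.0
```

```bash
python3 - <<'E'
from h import *
st()
F=look(["sink_fins_down","sink_fins_up","carton","side_cutters","track","apron","sink_waiting"])
save(F["wrist"],"w2.png",None,1.5)
E
```

```text
t 3.025 tcp [ 0.4294 -0.2934  0.2984] rpy [-3.1409e+00  7.0000e-04  3.3000e-03] q [-0.708  0.022  1.257  0.     1.864  0.859] w 0.0901 gf 0.0 ft [-0.2 -0.7 -0.5]
sink_fins_down wrist [277.4 150.9] 0.96
sink_fins_down top [129.7 220.6] 0.74
  -> [ 0.4796 -0.1612  1.5406] [0.1128 0.1128]
sink_fins_up wrist [129.2 162.2] 0.96
sink_fins_up top [292.7 222.1] 0.83
  -> [ 0.4438 -0.1069  0.0646] [0.0019 0.0019]
carton wrist [205.2 147.8] 0.9
carton top [329.8 222.3] 0.65
  -> [ 0.4539 -0.2125 -0.0055] [0.0049 0.0049]
side_cutters wrist [194.5 155.3] 0.95
side_cutters top [330.3 221.1] 0.77
  -> [ 0.4506 -0.2049  0.0557] [0.0012 0.0012]
track wrist [204.2 151.9] 0.46
track top [192.7 225.8] 0.87
  -> [ 0.4268  0.0739 -0.5966] [0.1799 0.1799]
apron top [186.9 140.6] 0.61
sink_waiting wrist [274.8 149. ] 0.38
sink_waiting top [189.4 213.9] 0.87
  -> [ 0.4734 -0.1416  1.5605] [0.1255 0.1255]
```

View pics/w2.png

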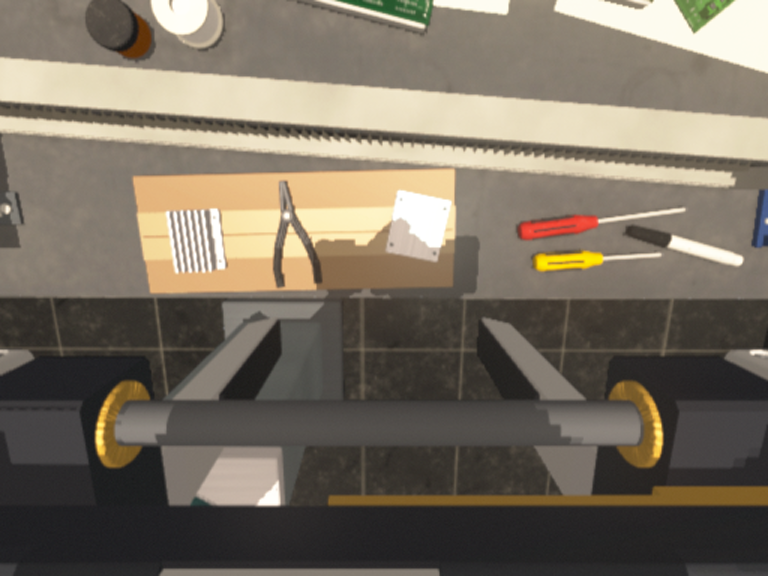

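The wrist picture shows the fins-up sink at (197,241), the cutters at (290,235), and the upside-down sink with corners (400,190),(452,205),(436,262),(388,246). The carton front lies close to the bench edge. I'll tilt the tool as a kinematics test and compute the poses.

```bash
python3 - <<'E'
from h import *
f=viewer.grab_frame("wrist");t=viewer.grab_frame("top")
print("down z",tri([(f,(279.3,150.7)),(t,(380.5,216))]))
for n,C,z in(("down",[(400,190),(452,205),(436,262),(388,246)],.075),("up",[(168,211),(221,208),(226,271),(173,273)],.066)):
    P=np.array([atz(f,(c[0]/1.5,c[1]/1.5),z)[:2] for c in C]);print(n,P.round(4).tolist(),P.mean(0).round(4))
    l=(P[0]+P[1]-P[2]-P[3])/2; w=(P[1]+P[2]-P[0]-P[3])/2
    print(" len",np.linalg.norm(l),np.degrees(np.arctan2(l[1],l[0])),"wid",np.linalg.norm(w),np.degrees(np.arctan2(w[1],w[0]))+90)
E
```

```text
down z (array([ 0.46094488, -0.33187326,  0.07810395]), [np.float64(0.001992024876433101), np.float64(0.00199202487643324)])
down [[0.4932, -0.3147], [0.4792, -0.3647], [0.4238, -0.3511], [0.4397, -0.3035]] [ 0.459  -0.3335]
 len 0.055854903510849124 -12.84444775517398 wid 0.0510793958737282 -17.078386833267317
up [[0.4733, -0.087], [0.4761, -0.1394], [0.4131, -0.139], [0.4111, -0.0848]] [ 0.4434 -0.1126]
 len 0.06261986305521337 -1.1814261129288053 wid 0.05333818579374761 2.6290500387183044
```

Request:
send_rows([
  {"dp": [0,0,0],"turn": [0,0.17,0],"fingers": 0.09},
  {"dp": [0,0,0],"turn": [0,0.34,0],"fingers": 0.09},
  {"dp": [0,0,0],"turn": [0,0.51,0],"fingers": 0.09},
  {"dp": [0,0,0],"turn": [0,0.68,0],"fingers": 0.09},
  {"dp": [0,0,0],"turn": [0,0.85,0],"fingers": 0.09},
])

```text
time: 4.55
eef_pos: [0.4278, -0.2944, 0.3003]
orientation: [3.137, -0.856, 0.003]
ft_force: [0.5, 0.6, 0.5]
grip_width: 0.09
grasp_force: 0.0
```

```bash
python3 -c "
from h import *
st()"
```

```text
t 4.55 tcp [ 0.4278 -0.2944  0.3003] rpy [ 3.1367e+00 -8.5600e-01  3.0000e-03] q [-1.233 -0.407  1.847  0.806  1.405  0.321] w 0.09 gf 0.0 ft [0.5 0.6 0.5]
```

```bash
cat > kin.py <<'E'
import numpy as np
from scipy.spatial.transform import Rotation as Ro
from scipy.optimize import least_squares
ry=lambda a:Ro.from_euler("y",a).as_matrix(); rz=lambda a:Ro.from_euler("z",a).as_matrix()
D=[([-1.294,.087,1.371,0,1.684,-.103],[.2039,-.5108,.2055],[3.1415,0,.3798]),
([-.708,.022,1.257,0,1.864,.859],[.4294,-.2934,.2984],[-3.1409,.0007,.0033]),
([-1.233,-.407,1.847,.806,1.405,.321],[.4278,-.2944,.3003],[3.1367,-.856,.003])]
def rot(q,s4=1,s6=1):
    return rz(q[0])@ry(q[1]+q[2])@rz(s4*q[3])@ry(q[4])@rz(s6*q[5]+np.pi/2)
def fk(q,p):
    a1,d,h,L2,L3,Lt,e=p
    v=np.array([a1,d,h])+ry(q[1])@(np.array([0,0,L2])+ry(q[2])@(np.array([e,0,L3])+rz(q[3])@ry(q[4])@np.array([0,0,Lt])))
    return rz(q[0])@v
E
python3 - <<'E'
from kin import *
for q,p,o in D:
    R=Ro.from_euler("xyz",o).as_matrix()
    for s4 in(1,-1):
        for s6 in (1,-1): print(s4,s6,Ro.from_matrix(rot(q,s4,s6).T@R).magnitude().round(3),end=" | ")
    print()
x0=np.array([0,.05,.4,.4,.4,.3,0])
r=least_squares(lambda x:np.concatenate([fk(q,x)-np.array(p) for q,p,o in D]+[.01*(x-x0)]),x0)
print(r.x.round(4),[ (fk(q,r.x)-p).round(4) for q,p,o in D])
E
```

```text
Traceback (most recent call last):
AttributeError: 'float' object has no attribute 'round'
```

```bash
python3 - <<'E'
from kin import *
for q,p,o in D:
    R=Ro.from_euler("xyz",o).as_matrix()
    for s4 in(1,-1):
        for s6 in (1,-1): print(s4,s6,round(float(Ro.from_matrix(rot(q,s4,s6).T@R).magnitude()),3),end=" | ")
    print()
x0=np.array([0,.05,.4,.4,.4,.3,0])
r=least_squares(lambda x:np.concatenate([fk(q,x)-np.array(p) for q,p,o in D]+[.01*(x-x0)]),x0)
print(r.x.round(4),[ (fk(q,r.x)-p).round(4) for q,p,o in D])
E
```

```text
1 1 0.0 | 1 -1 0.206 | -1 1 0.0 | -1 -1 0.206 | 
1 1 0.001 | 1 -1 1.718 | -1 1 0.001 | -1 -1 1.718 | 
1 1 0.001 | 1 -1 0.643 | -1 1 1.612 | -1 -1 1.806 | 
[-0.0007  0.0565  0.1523  0.4492  0.5006  0.3507  0.1006] [array([-0.0001,  0.0001, -0.    ]), array([ 0.0001,  0.    , -0.0001]), array([-0.    , -0.    ,  0.0001])]
```

```bash
cat >> kin.py <<'E'
P=np.array([-0.0007,.0565,.1523,.4492,.5006,.3507,.1006])
LO=np.array([-3.1,-.76,.27,-1.08,.17,-2.57]);HI=np.array([3.1,2.03,2.55,4.22,2.65,2.57])
def Rtool(th,psi,spun=0):
    # tool z at th from down towards heading psi; closing axis level; camera up, or down if spun
    return rz(psi)@ry(-th)@Ro.from_euler("x",np.pi).as_matrix()@rz(np.pi*spun)
def ik(p,R,q0=None,n=12,seed=0):
    rng=np.random.default_rng(seed); best=None
    S=([np.array(q0)] if q0 is not None else [])+[rng.uniform(LO,HI) for _ in range(n)]
    for s in S:
        r=least_squares(lambda q:np.r_[(fk(q,P)-p)*5,(Ro.from_matrix(R.T@rot(q))).as_rotvec()],np.clip(s,LO+.03,HI-.03),bounds=(LO+.02,HI-.02))
        if best is None or r.cost<best.cost: best=r
        if best.cost<1e-7: break
    return best.x,best.cost
E
cat > map.py <<'E'
from kin import *
g=np.array([.46,-.333,.072])
for spun in(0,1):
  for psi in (-105,-75,-45,-15,15,45,75,105):
    out=[]
    for th in(45,60,70,80,90,100,110):
        R=Rtool(np.radians(th),np.radians(psi),spun)
        q,c=ik(g+R[:,2]*.017,R,n=8); out.append(f"{th}:{'ok' if c<1e-6 else '%.0e'%c}")
    print(spun,psi,out)
E
time timeout 500 python3 map.py
```

```text
0 -105 ['45:3e-02', '60:7e-03', '70:2e-02', '80:6e-02', '90:1e-01', '100:1e-01', '110:7e-02']
0 -75 ['45:2e-02', '60:5e-02', '70:2e-02', '80:1e-02', '90:3e-03', '100:2e-04', '110:ok']
0 -45 ['45:ok', '60:7e-04', '70:ok', '80:ok', '90:ok', '100:ok', '110:ok']
0 -15 ['45:ok', '60:ok', '70:ok', '80:ok', '90:ok', '100:ok', '110:ok']
0 15 ['45:ok', '60:ok', '70:ok', '80:ok', '90:ok', '100:ok', '110:ok']
0 45 ['45:ok', '60:ok', '70:ok', '80:ok', '90:ok', '100:ok', '110:ok']
0 75 ['45:ok', '60:ok', '70:ok', '80:ok', '90:ok', '100:ok', '110:ok']
0 105 ['45:ok', '60:ok', '70:ok', '80:ok', '90:3e-04', '100:7e-03', '110:2e-02']
1 -105 ['45:ok', '60:3e-04', '70:2e-02', '80:5e-02', '90:1e-01', '100:1e-01', '110:7e-02']
1 -75 ['45:ok', '60:1e-02', '70:2e-02', '80:1e-02', '90:3e-03', '100:2e-04', '110:ok']
1 -45 ['45:ok', '60:7e-04', '70:ok', '80:ok', '90:ok', '100:ok', '110:ok']
1 -15 ['45:5e-03', '60:5e-03', '70:ok', '80:ok', '90:ok', '100:ok', '110:ok']
1 15 ['45:3e-02', '60:2e-03', '70:ok', '80:ok', '90:ok', '100:ok', '110:ok']
1 45 ['45:3e-03', '60:ok', '70:ok', '80:ok', '90:ok', '100:ok', '110:ok']
1 75 ['45:ok', '60:ok', '70:ok', '80:ok', '90:ok', '100:ok', '110:ok']
1 105 ['45:ok', '60:ok', '70:ok', '80:ok', '90:3e-04', '100:7e-03', '110:2e-02']
real	0m5.367s
user	0m5.966s
sys	0m0.016s
```

```bash
cat > plan.py <<'E'
from kin import *
def links(q):
    a1,d,h,L2,L3,Lt,e=P; B=rz(q[0])
    s=B@np.array([a1,d,h]); el=s+B@ry(q[1])@[0,0,L2]; R=B@ry(q[1]+q[2]); w=el+R@[e,0,L3]
    return el.round(2),w.round(2)
q=np.array([-1.233,-.407,1.847,.806,1.405,.321]); p=fk(q,P);R=rot(q)
def go(name,p2,R2,n=12):
    global q,p,R
    rv=Ro.from_matrix(R.T@R2).as_rotvec()
    mx=0
    for i in range(1,n+1):
        Ri=R@Ro.from_rotvec(rv*i/n).as_matrix(); pi=p+(p2-p)*i/n
        qn,c=ik(pi,Ri,q,n=0); mx=max(mx,np.abs(qn-q).max())
        if c>1e-6: print("  fail",name,i,c)
        q=qn
    print(name,"q",q.round(2),"elbow,wrist",*links(q),"maxstep",round(mx,2)); p,R=p2,R2
if __name__=="__main__":
  for psi in(-15,):
    ps=np.radians(psi); hd=np.array([np.cos(ps),np.sin(ps),0])
    c=np.array([.46,-.333,.0655]); g=c-.02*hd+.019*hd
    R0=Rtool(np.pi/2,ps)
    go("pre-high",g-.1*hd+[0,0,.12],R0); go("pre",g-.1*hd,R0); go("grasp",g,R0); go("lift",g+[0,0,.15],R0)
    sv=(q,p,R)
    for sg in(1,-1):
        q,p,R=sv
        go("spin1",p,R@rz(sg*np.pi/2)); go("spin2",p,R@rz(sg*np.pi/2)); go("down",g,R)
E
python3 plan.py
```

```text
pre-high q [-1.72 -0.23  2.51  1.64  1.49 -0.72] elbow,wrist [0.07 0.09 0.59] [ 0.02 -0.22  0.19] maxstep 0.12
pre q [-1.72  0.36  2.48  1.67  1.54 -1.27] elbow,wrist [ 0.03 -0.16  0.57] [ 0.02 -0.22  0.07] maxstep 0.05
grasp q [-1.32  0.39  2.37  2.05  1.39 -1.23] elbow,wrist [ 0.1  -0.15  0.57] [ 0.12 -0.24  0.07] maxstep 0.04
lift q [-1.32 -0.17  2.38  1.89  1.17 -0.71] elbow,wrist [0.04 0.09 0.59] [ 0.12 -0.24  0.22] maxstep 0.05
spin1 q [-1.32 -0.17  2.38  1.89  1.17  0.86] elbow,wrist [0.04 0.09 0.59] [ 0.12 -0.24  0.22] maxstep 0.13
spin2 q [-1.32 -0.17  2.38  1.89  1.17  2.44] elbow,wrist [0.04 0.09 0.59] [ 0.12 -0.24  0.22] maxstep 0.13
down q [-1.32  0.39  2.37  2.05  1.39  1.91] elbow,wrist [ 0.1  -0.15  0.57] [ 0.12 -0.24  0.07] maxstep 0.05
spin1 q [-1.32 -0.17  2.38  1.89  1.17 -2.28] elbow,wrist [0.04 0.09 0.59] [ 0.12 -0.24  0.22] maxstep 0.13
  fail spin2 3 0.0016061246984567818
  fail spin2 4 0.006911359675479113
  fail spin2 5 0.015678964173012386
  fail spin2 6 0.027556391988492825
  fail spin2 7 0.04202175159446847
  fail spin2 8 0.058300194918837187
  fail spin2 9 0.07528194034344299
  fail spin2 10 0.0915244304275945
  fail spin2 11 0.10549863398603682
  fail spin2 12 0.11608679002306631
spin2 q [-0.84 -0.63  2.34  0.93  0.31 -2.55] elbow,wrist [-0.13  0.23  0.52] [ 0.19 -0.12  0.35] maxstep 0.14
  fail down 1 0.12244762604312212
  fail down 2 0.12910152896886948
  fail down 3 0.13606328292883302
  fail down 4 0.1433471565529861
  fail down 5 0.15098163972068573
  fail down 6 0.15908991272506165
  fail down 7 0.16770491079044955
  fail down 8 0.17683527889096645
  fail down 9 0.18648755764970576
  fail down 10 0.1966658857719246
  fail down 11 0.20737171765213824
  fail down 12 0.21860356745320317
down q [-0.78 -0.4   2.38  0.87  0.19 -2.55] elbow,wrist [-0.09  0.16  0.57] [ 0.21 -0.13  0.28] maxstep 0.03
```

```bash
python3 - <<'E'
from h import *
t=viewer.grab_frame("top"); sc=viewer.grab_frame("scene")
k=1/.78
for n,p in(("cart front row",(197*k,(560-299.5)*k)),("cart right top",(243*k,(562-299.5)*k)),("grey L",(165*k,(530-299.5)*k)),("grey R",(230*k,(530-299.5)*k)),("bench edge",(300*k,(498-299.5)*k))):
    print(n,np.round(p),atz(t,p,0).round(3), atz(t,p,-.7).round(3))
for c in[(75,240),(145,262),(105,295),(32,243)]:
    print("scene cart",atz(sc,(c[0]*k,c[1]*k),0).round(3))
save(sc,"sc2.png",(0,100,400,384),1.9)
E
```

```text
cart front row [253. 334.] [ 0.152 -0.004  0.   ] [ 0.01   0.003 -0.7  ]
cart right top [312. 337.] [ 0.147 -0.161  0.   ] [ 0.002 -0.246 -0.7  ]
grey L [212. 296.] [0.25  0.107 0.   ] [ 0.167  0.18  -0.7  ]
grey R [295. 296.] [ 0.252 -0.117  0.   ] [ 0.17  -0.176 -0.7  ]
bench edge [385. 254.] [ 0.363 -0.361  0.   ] [ 0.347 -0.565 -0.7  ]
scene cart [-0.024  0.048  0.   ]
scene cart [ 0.108 -0.203  0.   ]
scene cart [-0.061 -0.215  0.   ]
scene cart [-0.145  0.143  0.   ]
```

View pics/sc2.png

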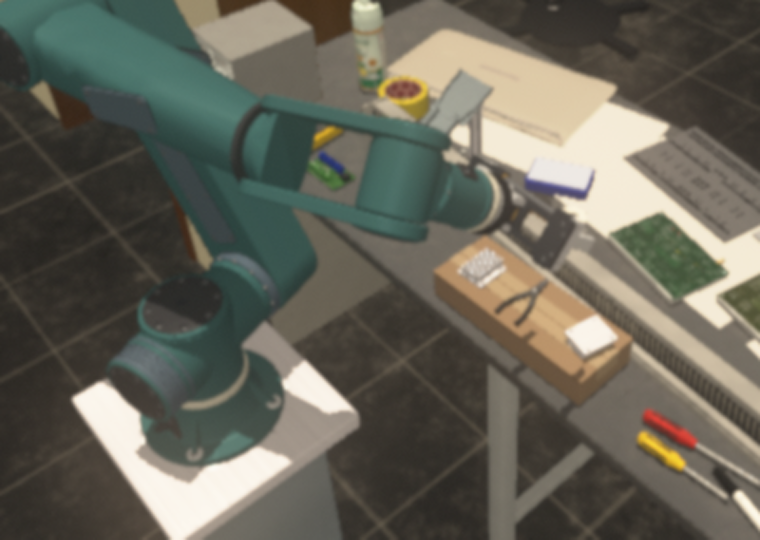

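The scene view shows the wrist clear of everything; the cart corner lies around (0.15,-0.2), so I'll first re-yaw the upside-down sink to about +20°. That lets the later horizontal grasp come in away from the cart.

```bash
cat >> h.py <<'E'
from kin import Rtool,ik,fk,P,rz,ry
def rel(p2,R2,p1=None,R1=None):
    if p1 is None:
        s=read_state(); p1=s["eef_pos"]; R1=Ro.from_euler("xyz",s["orientation"]).as_matrix()
    dp=R1.T@(np.asarray(p2)-p1); rv=Ro.from_matrix(R1.T@R2).as_rotvec()
    print("dp",dp.round(4).tolist(),"turn",rv.round(4).tolist(),"rows>=",int(np.ceil(max(np.linalg.norm(dp)/.0625,np.linalg.norm(rv)/.187))))
E
python3 -c "
from h import *
rel([.46,-.333,.15],Rtool(0,-.262))"
```

```text
dp [-0.0831, 0.0407, 0.1209] turn [-0.1168, -0.8397, 0.2373] rows>= 5
```

Request:
send_rows([
  {"dp": [-0.083,0.041,0.121],"turn": [-0.117,-0.84,0.237],"fingers": 0.085},
  {"dp": [-0.083,0.041,0.121],"turn": [-0.117,-0.84,0.237],"fingers": 0.085},
  {"dp": [-0.083,0.041,0.121],"turn": [-0.117,-0.84,0.237],"fingers": 0.085},
  {"dp": [-0.083,0.041,0.121],"turn": [-0.117,-0.84,0.237],"fingers": 0.085},
  {"dp": [-0.083,0.041,0.121],"turn": [-0.117,-0.84,0.237],"fingers": 0.085},
])

```text
time: 5.28
eef_pos: [0.4673, -0.3359, 0.1589]
orientation: [3.128, -0.004, -0.256]
ft_force: [1.1, -1.1, -1.1]
grip_width: 0.0851
grasp_force: 0.0
```

Request:
send_rows([
  {"dp": [0,0,0],"turn": [0,0,0],"fingers": 0.085},
])

```text
time: 5.4
eef_pos: [0.4678, -0.3355, 0.1574]
orientation: [3.132, -0.007, -0.252]
ft_force: [0.4, -0.2, 0.4]
grip_width: 0.085
grasp_force: 0.0
```

```bash
python3 - <<'E'
from h import *
s=st()
F=look(["sink_fins_down"])
f=F["wrist"]
print("tcp-line pt at plate",proj(f,[*s["eef_pos"][:2],.075]))
save(f,"w3.png",None,1.5)
E
```

```text
t 5.4 tcp [ 0.4678 -0.3355  0.1574] rpy [ 3.1316 -0.0073 -0.2525] q [-0.717  0.15   1.397 -0.006  1.584  1.106] w 0.085 gf 0.0 ft [ 0.4 -0.2  0.4]
sink_fins_down wrist [248.1 201.8] 0.86
sink_fins_down top [376.7 217. ] 0.49
  -> [ 0.4597 -0.3278  0.0574] [0.002 0.002]
tcp-line pt at plate [251.76302594 195.69655941]
```

View pics/w3.png

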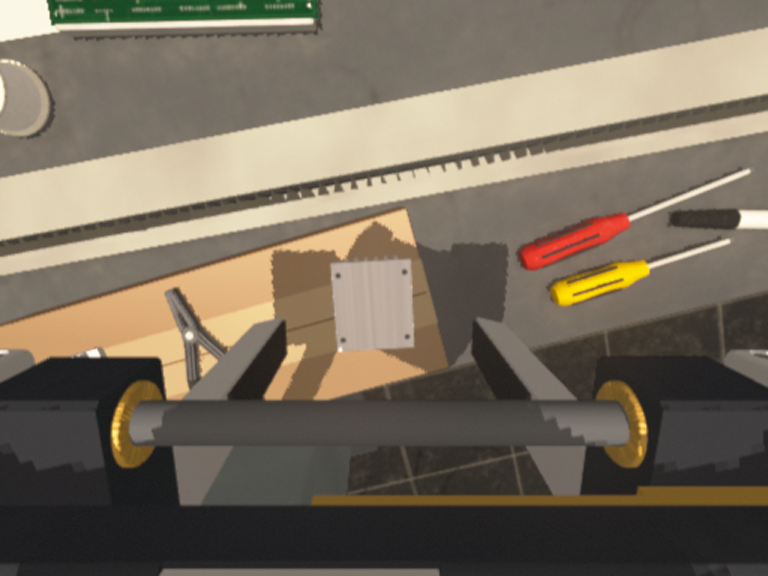

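The sink's plate corners are (332,264),(411,259),(414,347),(339,352): centre about (374,305), yaw about -11°. I descend, grip, lift and re-yaw.

```bash
python3 - <<'E'
from h import *
f=viewer.grab_frame("wrist")
C=np.array([(332,264),(411,259),(414,347),(339,352)])/1.5
Q=np.array([atz(f,c,.075)[:2] for c in C]); c=Q.mean(0)
l=(Q[0]+Q[1]-Q[2]-Q[3])/2; w=(Q[0]+Q[3]-Q[1]-Q[2])/2
y=(np.arctan2(l[1],l[0])+np.arctan2(w[1],w[0])-np.pi/2)/2
print(c,np.linalg.norm(l),np.linalg.norm(w),np.arctan2(l[1],l[0]),np.arctan2(w[1],w[0])-np.pi/2)
rel([*c,.08],Rtool(0,y))
rel([.45,-.33,.1],Rtool(0,.35),np.array([*c,.1]),Rtool(0,y))
E
```

```text
[ 0.45582606 -0.33088991] 0.06021056028163915 0.05086144154769783 -0.20514652290876867 -0.19259116164356005
dp [-0.0091, -0.0033, 0.0775] turn [0.0089, -0.0074, -0.0586] rows>= 2
dp [-0.0059, 0.0003, 0.0] turn [0.0, 0.0, -0.5489] rows>= 3
```

Request:
send_rows([
  {"dp": [-0.009,-0.003,0.04],"turn": [0.009,-0.007,-0.058],"fingers": 0.085},
  {"dp": [-0.009,-0.003,0.08],"turn": [0.009,-0.007,-0.058],"fingers": 0.085},
  {"dp": [-0.009,-0.003,0.093],"turn": [0.009,-0.007,-0.058],"fingers": 0.085},
  {"dp": [-0.009,-0.003,0.093],"turn": [0.009,-0.007,-0.058],"fingers": 0.065},
  {"dp": [-0.009,-0.003,0.093],"turn": [0.009,-0.007,-0.058],"fingers": 0.04},
], squeeze=20)

```text
time: 6.28
eef_pos: [0.4573, -0.3321, 0.0661]
orientation: [3.141, -0.003, -0.199]
ft_force: [-0.0, -0.6, 0.0]
grip_width: 0.068
grasp_force: 0.0
```

Request:
send_rows([
  {"dp": [0,0,0],"turn": [0,0,0],"fingers": 0.04},
  {"dp": [0,0,0],"turn": [0,0,0],"fingers": 0.04},
  {"dp": [0,0,0],"turn": [0,0,0],"fingers": 0.04},
])

```text
time: 6.65
eef_pos: [0.4573, -0.3315, 0.0653]
orientation: [3.141, -0.001, -0.198]
ft_force: [-0.4, 1.4, 4.7]
grip_width: 0.0518
grasp_force: 20.0
```

Request:
send_rows([
  {"dp": [0,0,-0.02],"turn": [0,0,0],"fingers": 0.04},
  {"dp": [-0.006,0,-0.02],"turn": [0,0,-0.18],"fingers": 0.04},
  {"dp": [-0.006,0,-0.02],"turn": [0,0,-0.36],"fingers": 0.04},
  {"dp": [-0.006,0,-0.02],"turn": [0,0,-0.55],"fingers": 0.04},
  {"dp": [-0.006,0,-0.02],"turn": [0,0,-0.55],"fingers": 0.04},
])

```text
time: 7.28
eef_pos: [0.4503, -0.3297, 0.0833]
orientation: [-3.139, 0.001, 0.349]
ft_force: [0.6, 0.0, -1.2]
grip_width: 0.0517
grasp_force: 20.0
```

Request:
send_rows([
  {"dp": [0,0,0.01],"turn": [0,0,0],"fingers": 0.04},
  {"dp": [0,0,0.018],"turn": [0,0,0],"fingers": 0.04},
  {"dp": [0,0,0.0195],"turn": [0,0,0],"fingers": 0.04},
  {"dp": [0,0,0.0195],"turn": [0,0,0],"fingers": 0.04},
])

```text
time: 7.78
eef_pos: [0.4503, -0.3296, 0.0648]
orientation: [-3.14, 0.001, 0.35]
ft_force: [-2.1, 1.7, 3.9]
grip_width: 0.0511
grasp_force: 20.0
```

Request:
send_rows([
  {"dp": [0,0,0],"turn": [0,0,0],"fingers": 0.056},
  {"dp": [0,0,0],"turn": [0,0,0],"fingers": 0.085},
  {"dp": [0,0,0],"turn": [0,0,0],"fingers": 0.085},
])

```text
time: 8.15
eef_pos: [0.4505, -0.3298, 0.0639]
orientation: [-3.14, 0.001, 0.351]
ft_force: [0.8, 0.1, -0.1]
grip_width: 0.0723
grasp_force: 0.0
```

Request:
send_rows([
  {"dp": [0,0,-0.05],"turn": [0,0,0],"fingers": 0.085},
  {"dp": [0,0,-0.1],"turn": [0,0,0],"fingers": 0.085},
  {"dp": [0,0,-0.1],"turn": [0,0,0],"fingers": 0.085},
])

```text
time: 8.52
eef_pos: [0.4529, -0.3321, 0.17]
orientation: [3.133, -0.005, 0.351]
ft_force: [0.1, -0.0, 1.2]
grip_width: 0.0854
grasp_force: 0.0
```

```bash
python3 - <<'E'
from h import *
s=st()
F=look(["sink_fins_down","carton"])
f=F["wrist"]; print(proj(f,[.451,-.331,.075]))
save(f,"w4.png",(100,120,400,270),2.6)
E
sed -i 's/^q=np.array.*$/import sys/' plan.py
```

```text
t 8.525 tcp [ 0.4529 -0.3321  0.17  ] rpy [ 3.1332 -0.0048  0.3512] q [-0.734  0.115  1.411  0.     1.606  0.486] w 0.0854 gf 0.0 ft [ 0.1 -0.   1.2]
sink_fins_down wrist [247.7 192. ] 0.74
sink_fins_down top [379.  220.3] 0.58
  -> [ 0.4517 -0.328   0.0726] [0.0001 0.0001]
carton wrist [157.8 146.7] 0.78
carton top [328.  222.7] 0.87
  -> [ 0.4498 -0.2078 -0.002 ] [0.0019 0.0019]
[250.16615591 194.05962785]
```

View pics/w4.png

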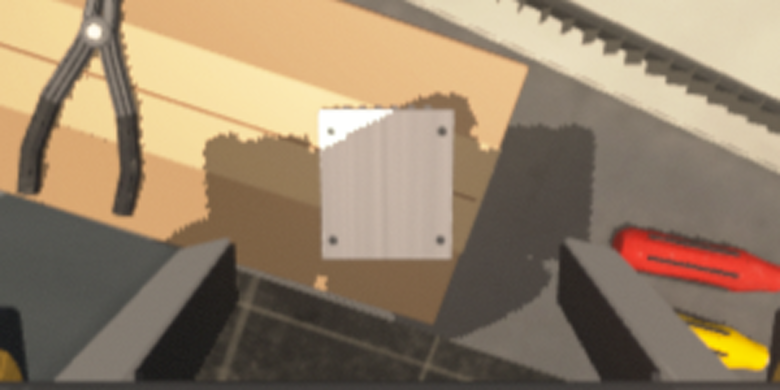

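The sink now lies square to the tool, centre at crop (387,183). I plan the horizontal grasp at heading 0.35.

```bash
cat > p2.py <<'E'
import h, plan
from plan import *
s=h.read_state(); plan.q=s["joint_pos"].copy(); plan.p=fk(plan.q,P); plan.R=rot(plan.q)
print("fk err",plan.p-s["eef_pos"])
ps=.35; hd=np.array([np.cos(ps),np.sin(ps),0]); c=np.array([.4515,-.3285,.0655]); g=c-.001*hd; R0=Rtool(np.pi/2,ps)
h.rel(g-.08*hd+[0,0,.11],R0)
plan.go("prehigh",g-.08*hd+[0,0,.11],R0); plan.go("pre",g-.08*hd,R0); plan.go("grasp",g,R0); plan.go("lift",g+[0,0,.12],R0)
plan.go("spin1",plan.p,R0@rz(np.pi/2)); plan.go("spin2",plan.p,R0@rz(np.pi*.999)); plan.go("down",g,plan.R)
E
python3 p2.py
```

```text
fk err [ 2.23663031e-05 -1.54792094e-04 -4.25179093e-05]
dp [-0.0792, -0.0003, -0.0133] turn [-0.0049, 1.573, -0.0028] rows>= 9
prehigh q [-1.59  0.36  1.91  1.33  1.85 -0.73] elbow,wrist [ 0.05 -0.16  0.57] [ 0.05 -0.48  0.18] maxstep 0.14
pre q [-1.59  0.6   1.89  1.27  1.79 -0.95] elbow,wrist [ 0.05 -0.25  0.52] [ 0.05 -0.48  0.07] maxstep 0.02
grasp q [-1.43  0.58  1.93  1.4   1.69 -0.95] elbow,wrist [ 0.09 -0.24  0.53] [ 0.12 -0.45  0.07] maxstep 0.01
lift q [-1.43  0.31  1.94  1.44  1.73 -0.69] elbow,wrist [ 0.08 -0.13  0.58] [ 0.12 -0.45  0.19] maxstep 0.02
spin1 q [-1.43  0.31  1.94  1.44  1.73  0.88] elbow,wrist [ 0.08 -0.13  0.58] [ 0.12 -0.45  0.19] maxstep 0.13
spin2 q [-1.43  0.31  1.94  1.44  1.73  2.44] elbow,wrist [ 0.08 -0.13  0.58] [ 0.12 -0.45  0.19] maxstep 0.13
down q [-1.43  0.58  1.93  1.4   1.69  2.19] elbow,wrist [ 0.09 -0.24  0.53] [ 0.12 -0.45  0.07] maxstep 0.02
```

Request:
send_rows([
  {"dp": [-0.02,0,-0.005],"turn": [-0.001,0.16,0],"fingers": 0.07},
  {"dp": [-0.04,0,-0.01],"turn": [-0.002,0.32,-0.001],"fingers": 0.07},
  {"dp": [-0.06,0,-0.013],"turn": [-0.003,0.48,-0.001],"fingers": 0.07},
  {"dp": [-0.079,0,-0.013],"turn": [-0.004,0.64,-0.001],"fingers": 0.07},
  {"dp": [-0.079,0,-0.013],"turn": [-0.005,0.8,-0.001],"fingers": 0.07},
])

```text
time: 9.45
eef_pos: [0.3753, -0.3579, 0.1771]
orientation: [3.136, -0.804, 0.352]
ft_force: [0.3, -0.5, -0.5]
grip_width: 0.0699
grasp_force: 0.0
```

Request:
send_rows([
  {"dp": [0,0,0],"turn": [0,0.16,0],"fingers": 0.07},
  {"dp": [0,0,0],"turn": [0,0.32,0],"fingers": 0.07},
  {"dp": [0,0,0],"turn": [0,0.48,0],"fingers": 0.07},
  {"dp": [0,0,0],"turn": [0,0.64,0],"fingers": 0.07},
  {"dp": [0,0,0],"turn": [0,0.773,0],"fingers": 0.07},
])

```text
time: 10.07
eef_pos: [0.376, -0.3573, 0.1762]
orientation: [0.101, -1.564, -2.895]
ft_force: [0.1, 0.3, 0.1]
grip_width: 0.07
grasp_force: 0.0
```

Request:
send_rows([
  {"dp": [0,0,0],"turn": [0,0,0],"fingers": 0.07},
  {"dp": [0,0,0],"turn": [0,0,0],"fingers": 0.07},
])

```text
time: 10.32
eef_pos: [0.3766, -0.3573, 0.1775]
orientation: [1.494, -1.567, 1.998]
ft_force: [0.4, -0.3, 0.0]
grip_width: 0.07
grasp_force: 0.0
```

```bash
cat > p3.py <<'E'
from h import *
st()
ps=.35; hd=np.array([np.cos(ps),np.sin(ps),0]); c=np.array([.4515,-.3285,.0655]); g=c-.001*hd; R0=Rtool(np.pi/2,ps)
rel(g-.08*hd,R0); rel(g,R0)
E
python3 p3.py
```

```text
t 10.325 tcp [ 0.3766 -0.3573  0.1775] rpy [ 1.4943 -1.5668  1.9979] q [-1.59   0.355  1.908  1.329  1.853 -0.73 ] w 0.07 gf 0.0 ft [ 0.4 -0.3  0. ]
dp [-0.112, -0.0018, -0.0008] turn [-0.0006, -0.0003, 0.0039] rows>= 2
dp [-0.112, -0.0018, 0.0792] turn [-0.0006, -0.0003, 0.0039] rows>= 3
```

Request:
send_rows([
  {"dp": [-0.05,-0.001,0],"turn": [0,0,0.004],"fingers": 0.07},
  {"dp": [-0.09,-0.002,0],"turn": [0,0,0.004],"fingers": 0.07},
  {"dp": [-0.111,-0.002,0],"turn": [0,0,0.004],"fingers": 0.07},
  {"dp": [-0.111,-0.002,0],"turn": [0,0,0.004],"fingers": 0.07},
])

```text
time: 10.82
eef_pos: [0.3763, -0.3559, 0.0667]
orientation: [0.582, -1.57, 2.911]
ft_force: [0.7, 1.1, 0.3]
grip_width: 0.0699
grasp_force: 0.0
```

Request:
send_rows([
  {"dp": [0,0,0.03],"turn": [0,0,0],"fingers": 0.07},
  {"dp": [0,0,0.06],"turn": [0,0,0],"fingers": 0.07},
  {"dp": [0,0,0.079],"turn": [0,0,0],"fingers": 0.07},
  {"dp": [0,0,0.079],"turn": [0,0,0],"fingers": 0.07},
])

```text
time: 11.32
eef_pos: [0.4511, -0.3281, 0.0685]
orientation: [1.298, -1.567, 2.197]
ft_force: [-0.2, -0.3, 0.5]
grip_width: 0.0702
grasp_force: 0.0
```

```bash
python3 - <<'E'
exec(open("p3.py").read())
f=viewer.grab_frame("scene"); save(f,"sc3.png",(180,200,400,384),3)
E
```

```text
t 11.325 tcp [ 0.4511 -0.3281  0.0685] rpy [ 1.2982 -1.5666  2.1965] q [-1.427  0.576  1.926  1.402  1.696 -0.945] w 0.0702 gf 0.0 ft [-0.2 -0.3  0.5]
dp [-0.0029, 0.0002, -0.0808] turn [-0.0031, -0.0011, 0.004] rows>= 2
dp [-0.003, 0.0005, -0.0008] turn [-0.0031, -0.0011, 0.004] rows>= 1
```

View pics/sc3.png

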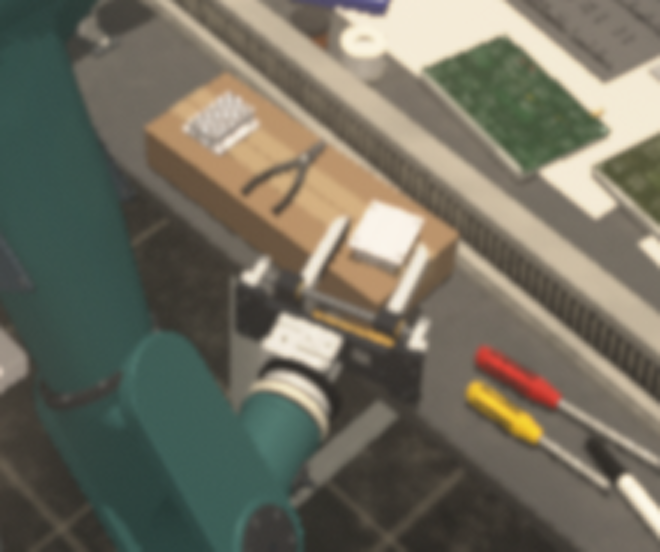

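The fingers straddle the plate properly at (385,240). I lower 2 mm, close and lift.

Request:
send_rows([
  {"dp": [-0.002,0,0],"turn": [0,0,0],"fingers": 0.055},
  {"dp": [-0.002,0,0],"turn": [0,0,0],"fingers": 0.04},
  {"dp": [-0.002,0,0],"turn": [0,0,0],"fingers": 0.04},
  {"dp": [-0.002,0,0],"turn": [0,0,0],"fingers": 0.04},
], squeeze=40)

```text
time: 11.88
eef_pos: [0.4501, -0.3291, 0.0647]
orientation: [-0.088, -1.568, -2.705]
ft_force: [-2.1, -1.8, 1.1]
grip_width: 0.0513
grasp_force: 40.8
```

Request:
send_rows([
  {"dp": [0.01,0,0],"turn": [0,0,0],"fingers": 0.04},
  {"dp": [0.02,0,0],"turn": [0,0,0],"fingers": 0.04},
  {"dp": [0.03,0,0],"turn": [0,0,0],"fingers": 0.04},
  {"dp": [0.03,0,0],"turn": [0,0,0],"fingers": 0.04},
])

```text
time: 12.38
eef_pos: [0.4504, -0.3287, 0.0955]
orientation: [0.925, -1.568, 2.567]
ft_force: [0.8, -0.7, 0.4]
grip_width: 0.0509
grasp_force: 40.0
```

```bash
python3 - <<'E'
exec(open("p3.py").read())
f=viewer.grab_frame("scene"); w=viewer.grab_frame("wrist")
a=cv2.resize(f["image"][220:350,230:380],(450,390)); b=cv2.resize(w["image"][60:320,100:400],(450,390))
cv2.imwrite("pics/sw.png",np.hstack([a,b])[:,:790,::-1])
E
```

```text
t 12.375 tcp [ 0.4504 -0.3287  0.0955] rpy [ 0.9247 -1.5684  2.5674] q [-1.429  0.512  1.937  1.41   1.705 -0.891] w 0.0509 gf 40.0 ft [ 0.8 -0.7  0.4]
dp [-0.0299, 0.0001, -0.0799] turn [-0.0005, -0.0014, 0.0019] rows>= 2
dp [-0.03, 0.0001, 0.0001] turn [-0.0005, -0.0014, 0.0019] rows>= 1
```

View pics/sw.png

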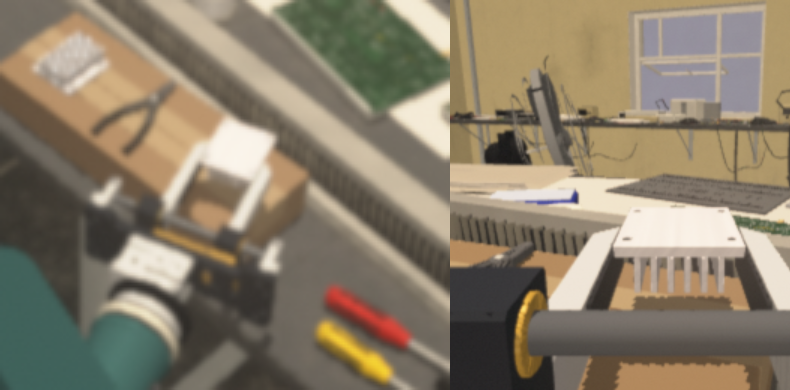

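The sink is held level (wrist view at (680,240): plate on top, fins down, clear of the carton). I lift on and spin.

Request:
send_rows([
  {"dp": [0.03,0,0],"turn": [0,0,0],"fingers": 0.04},
  {"dp": [0.06,0,0],"turn": [0,0,0],"fingers": 0.04},
  {"dp": [0.09,0,0],"turn": [0,0,0],"fingers": 0.04},
  {"dp": [0.09,0,0],"turn": [0,0,0],"fingers": 0.04},
])

```text
time: 12.98
eef_pos: [0.4502, -0.329, 0.1857]
orientation: [1.323, -1.567, 2.169]
ft_force: [-0.1, -0.2, -1.5]
grip_width: 0.0511
grasp_force: 40.0
```

Request:
send_rows([
  {"dp": [0,0,0],"turn": [0,0,0.17],"fingers": 0.04},
  {"dp": [0,0,0],"turn": [0,0,0.34],"fingers": 0.04},
  {"dp": [0,0,0],"turn": [0,0,0.51],"fingers": 0.04},
  {"dp": [0,0,0],"turn": [0,0,0.68],"fingers": 0.04},
  {"dp": [0,0,0],"turn": [0,0,0.85],"fingers": 0.04},
])

```text
time: 13.6
eef_pos: [0.45, -0.3281, 0.1824]
orientation: [-1.569, -0.711, -1.222]
ft_force: [-0.4, -0.3, -1.2]
grip_width: 0.0513
grasp_force: 40.0
```

Request:
send_rows([
  {"dp": [0,0,0],"turn": [0,0,0.17],"fingers": 0.04},
  {"dp": [0,0,0],"turn": [0,0,0.34],"fingers": 0.04},
  {"dp": [0,0,0],"turn": [0,0,0.51],"fingers": 0.04},
  {"dp": [0,0,0],"turn": [0,0,0.68],"fingers": 0.04},
  {"dp": [0,0,0],"turn": [0,0,0.85],"fingers": 0.04},
])

```text
time: 14.22
eef_pos: [0.45, -0.3281, 0.1824]
orientation: [-1.569, 0.139, -1.22]
ft_force: [0.6, -0.4, -1.6]
grip_width: 0.0512
grasp_force: 40.0
```

Request:
send_rows([
  {"dp": [0,0,0],"turn": [0,0,0.17],"fingers": 0.04},
  {"dp": [0,0,0],"turn": [0,0,0.34],"fingers": 0.04},
  {"dp": [0,0,0],"turn": [0,0,0.51],"fingers": 0.04},
  {"dp": [0,0,0],"turn": [0,0,0.68],"fingers": 0.04},
  {"dp": [0,0,0],"turn": [0,0,0.85],"fingers": 0.04},
])

```text
time: 14.85
eef_pos: [0.45, -0.3281, 0.1824]
orientation: [-1.568, 0.989, -1.218]
ft_force: [-0.6, 0.6, -0.9]
grip_width: 0.0512
grasp_force: 40.0
```

Request:
send_rows([
  {"dp": [0,0,0],"turn": [0,0,0.17],"fingers": 0.04},
  {"dp": [0,0,0],"turn": [0,0,0.34],"fingers": 0.04},
  {"dp": [0,0,0],"turn": [0,0,0.5],"fingers": 0.04},
  {"dp": [0,0,0],"turn": [0,0,0.592],"fingers": 0.04},
  {"dp": [0,0,0],"turn": [0,0,0.592],"fingers": 0.04},
])

```text
time: 15.48
eef_pos: [0.4501, -0.3282, 0.1827]
orientation: [1.071, 1.567, 1.422]
ft_force: [-0.4, -0.4, -1.1]
grip_width: 0.0513
grasp_force: 40.0
```

```bash
cat > p4.py <<'E'
from h import *
st()
ps=.35; hd=np.array([np.cos(ps),np.sin(ps),0]); c=np.array([.4515,-.3285,.0655]); g=c-.001*hd; R1=Rtool(np.pi/2,ps,1)
rel(g,R1)
E
python3 p4.py
```

```text
t 15.475 tcp [ 0.4501 -0.3282  0.1827] rpy [1.0715 1.5674 1.4219] q [-1.43   0.319  1.945  1.437  1.733  2.441] w 0.0513 gf 40.0 ft [-0.4 -0.4 -1.1]
dp [0.1172, -0.0011, 0.0001] turn [0.0005, 0.0016, -0.0029] rows>= 2
```

Request:
send_rows([
  {"dp": [0.05,-0.001,0],"turn": [0,0.001,-0.003],"fingers": 0.04},
  {"dp": [0.09,-0.001,0],"turn": [0,0.001,-0.003],"fingers": 0.04},
  {"dp": [0.108,-0.001,0],"turn": [0,0.001,-0.003],"fingers": 0.04},
  {"dp": [0.114,-0.001,0],"turn": [0,0.001,-0.003],"fingers": 0.04},
  {"dp": [0.114,-0.001,0],"turn": [0,0.001,-0.003],"fingers": 0.04},
])

```text
time: 16.1
eef_pos: [0.4506, -0.3294, 0.0703]
orientation: [-1.0, 1.568, -0.65]
ft_force: [0.2, 0.1, -1.2]
grip_width: 0.0511
grasp_force: 40.0
```

Request:
send_rows([
  {"dp": [0.001,0,0],"turn": [0,0,0],"fingers": 0.04},
  {"dp": [0.002,0,0],"turn": [0,0,0],"fingers": 0.04},
  {"dp": [0.002,0,0],"turn": [0,0,0],"fingers": 0.04},
])

```text
time: 16.48
eef_pos: [0.4507, -0.3295, 0.0689]
orientation: [-1.37, 1.567, -1.02]
ft_force: [0.1, -0.7, -0.9]
grip_width: 0.0511
grasp_force: 40.0
```

```bash
python3 - <<'E'
exec(open("p4.py").read())
f=viewer.grab_frame("scene")
save(f,"sc5.png",(240,220,370,330),5)
E
```

```text
t 16.475 tcp [ 0.4507 -0.3295  0.0689] rpy [-1.37    1.5673 -1.0196] q [-1.429  0.575  1.925  1.403  1.696  2.198] w 0.0511 gf 40.0 ft [ 0.1 -0.7 -0.9]
dp [0.0034, 0.0007, 0.0001] turn [0.0004, 0.0007, 0.0034] rows>= 1
```

View pics/sc5.png

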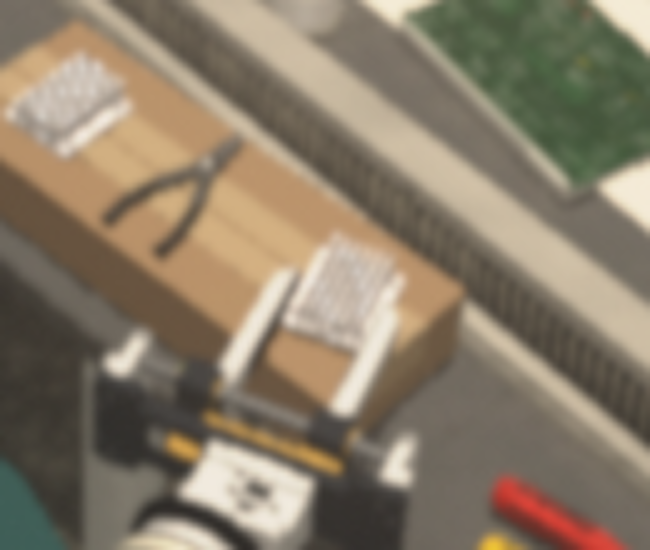

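The sink is fins up now at (345,290). I creep down to contact.

Request:
send_rows([
  {"dp": [0.001,0,0],"turn": [0,0,0],"fingers": 0.04},
  {"dp": [0.002,0,0],"turn": [0,0,0],"fingers": 0.04},
  {"dp": [0.002,0,0],"turn": [0,0,0],"fingers": 0.04},
])

```text
time: 16.9
eef_pos: [0.4506, -0.3294, 0.0664]
orientation: [-1.116, 1.569, -0.765]
ft_force: [-0.1, 0.0, -1.1]
grip_width: 0.0507
grasp_force: 40.0
```

Request:
send_rows([
  {"dp": [0.001,0,0],"turn": [0,0,0],"fingers": 0.04},
  {"dp": [0.001,0,0],"turn": [0,0,0],"fingers": 0.04},
  {"dp": [0.001,0,0],"turn": [0,0,0],"fingers": 0.04},
])

```text
time: 17.27
eef_pos: [0.4507, -0.3294, 0.0656]
orientation: [-1.128, 1.568, -0.777]
ft_force: [0.7, -0.3, -0.9]
grip_width: 0.051
grasp_force: 40.0
```

Request:
send_rows([
  {"dp": [0.001,0,0],"turn": [0,0,0],"fingers": 0.04},
  {"dp": [0.001,0,0],"turn": [0,0,0],"fingers": 0.04},
  {"dp": [0.001,0,0],"turn": [0,0,0],"fingers": 0.04},
])

```text
time: 17.65
eef_pos: [0.4507, -0.3294, 0.0655]
orientation: [-0.784, 1.567, -0.434]
ft_force: [-0.4, 0.7, 5.1]
grip_width: 0.0508
grasp_force: 40.0
```

Request:
send_rows([
  {"dp": [0,0,0],"turn": [0,0,0],"fingers": 0.056},
  {"dp": [0,0,0],"turn": [0,0,0],"fingers": 0.065},
  {"dp": [0,0,0],"turn": [0,0,0],"fingers": 0.072},
  {"dp": [0,0,0],"turn": [0,0,0],"fingers": 0.072},
])

```text
time: 18.15
eef_pos: [0.4507, -0.3299, 0.0647]
orientation: [-1.178, 1.568, -0.828]
ft_force: [1.2, -2.6, 4.8]
grip_width: 0.0719
grasp_force: 2.0
```

Request:
send_rows([
  {"dp": [-0.001,0,-0.02],"turn": [0,0,0],"fingers": 0.072},
  {"dp": [-0.001,0,-0.05],"turn": [0,0,0],"fingers": 0.072},
  {"dp": [-0.001,0,-0.08],"turn": [0,0,0],"fingers": 0.072},
  {"dp": [-0.05,0,-0.09],"turn": [0,0,0],"fingers": 0.072},
  {"dp": [-0.11,0,-0.09],"turn": [0,0,0],"fingers": 0.072},
])

```text
time: 18.77
eef_pos: [0.3652, -0.3597, 0.1731]
orientation: [1.539, 1.566, 1.889]
ft_force: [-0.2, -0.9, 1.3]
grip_width: 0.072
grasp_force: 0.0
```

```bash
python3 - <<'E'
exec(open("p4.py").read())
F=look(["sink_fins_up","sink_fins_down","side_cutters"],("scene","top"))
for c in F:
    for q in("sink_fins_up","sink_fins_down"): print(c,q,[(np.round(r["position"],1),round(r["p"],2)) for r in nets.landmark_of(q,F[c])])
import plan
from plan import go
s=read_state(); plan.q=s["joint_pos"].copy(); plan.p=fk(plan.q,P); plan.R=plan.rot(plan.q)
R0=Rtool(np.pi/2,.35)
go("unspin1",plan.p,plan.R@rz(-np.pi/2)); go("unspin2",plan.p,R0)
go("above",np.array([.40,-.33,.25]),Rtool(0,.35))
E
```

```text
t 18.775 tcp [ 0.3652 -0.3597  0.1731] rpy [1.5392 1.5661 1.8889] q [-1.614  0.365  1.905  1.31   1.868  2.407] w 0.072 gf 0.0 ft [-0.2 -0.9  1.3]
dp [0.1076, -0.0007, 0.0907] turn [-0.0002, 0.0001, -0.0047] rows>= 3
sink_fins_up scene [254.3 242.6] 0.61
sink_fins_up top [293.4 221.8] 0.77
  -> [ 0.4471 -0.109   0.0548] [0.0002 0.0002]
sink_fins_down scene [303.5 283.6] 0.69
sink_fins_down top [375.4 215.9] 0.65
  -> [ 0.4573 -0.3216  0.0402] [0.0098 0.0098]
side_cutters scene [306.2 280.1] 0.74
side_cutters top [332.1 220.8] 0.76
  -> [ 0.4833 -0.2512 -0.0358] [0.0375 0.0375]
scene sink_fins_up [(array([254.3, 242.6]), 0.61)]
scene sink_fins_down [(array([303.5, 283.6]), 0.69), (array([278. , 258.2]), 0.23)]
top sink_fins_up [(array([293.4, 221.8]), 0.77)]
top sink_fins_down [(array([375.4, 215.9]), 0.65)]
unspin1 q [-1.61  0.37  1.9   1.31  1.87  0.83] elbow,wrist [ 0.05 -0.16  0.57] [ 0.04 -0.48  0.17] maxstep 0.13
unspin2 q [-1.61  0.36  1.9   1.31  1.87 -0.74] elbow,wrist [ 0.05 -0.16  0.57] [ 0.04 -0.48  0.17] maxstep 0.13
above q [-0.8   0.01  1.36  0.    1.77  0.42] elbow,wrist [0.04 0.04 0.6 ] [ 0.4  -0.33  0.6 ] maxstep 0.13
```

Request:
send_rows([
  {"dp": [0,0,0],"turn": [0,0,-0.17],"fingers": 0.072},
  {"dp": [0,0,0],"turn": [0,0,-0.34],"fingers": 0.072},
  {"dp": [0,0,0],"turn": [0,0,-0.51],"fingers": 0.072},
  {"dp": [0,0,0],"turn": [0,0,-0.68],"fingers": 0.072},
  {"dp": [0,0,0],"turn": [0,0,-0.85],"fingers": 0.072},
])

```text
time: 20.0
eef_pos: [0.366, -0.36, 0.174]
orientation: [-1.569, 0.714, -1.219]
ft_force: [-0.3, 0.4, 0.4]
grip_width: 0.0721
grasp_force: 0.0
```

Request:
send_rows([
  {"dp": [0,0,0],"turn": [0,0,-0.17],"fingers": 0.072},
  {"dp": [0,0,0],"turn": [0,0,-0.34],"fingers": 0.072},
  {"dp": [0,0,0],"turn": [0,0,-0.51],"fingers": 0.072},
  {"dp": [0,0,0],"turn": [0,0,-0.68],"fingers": 0.072},
  {"dp": [0,0,0],"turn": [0,0,-0.85],"fingers": 0.072},
])

```text
time: 20.62
eef_pos: [0.366, -0.3601, 0.174]
orientation: [-1.57, -0.136, -1.22]
ft_force: [-0.1, 0.1, 0.2]
grip_width: 0.0722
grasp_force: 0.0
```

Request:
send_rows([
  {"dp": [0,0,0],"turn": [0,0,-0.17],"fingers": 0.072},
  {"dp": [0,0,0],"turn": [0,0,-0.34],"fingers": 0.072},
  {"dp": [0,0,0],"turn": [0,0,-0.51],"fingers": 0.072},
  {"dp": [0,0,0],"turn": [0,0,-0.68],"fingers": 0.072},
  {"dp": [0,0,0],"turn": [0,0,-0.85],"fingers": 0.072},
])

```text
time: 21.25
eef_pos: [0.366, -0.3601, 0.174]
orientation: [-1.569, -0.986, -1.222]
ft_force: [0.4, 0.3, -0.7]
grip_width: 0.0722
grasp_force: 0.0
```

Request:
send_rows([
  {"dp": [0,0,0],"turn": [0,0,-0.17],"fingers": 0.072},
  {"dp": [0,0,0],"turn": [0,0,-0.34],"fingers": 0.072},
  {"dp": [0,0,0],"turn": [0,0,-0.5],"fingers": 0.072},
  {"dp": [0,0,0],"turn": [0,0,-0.592],"fingers": 0.072},
])

```text
time: 21.75
eef_pos: [0.366, -0.3601, 0.174]
orientation: [1.367, -1.566, 2.125]
ft_force: [0.0, -0.2, -0.1]
grip_width: 0.0722
grasp_force: 0.0
```

Request:
send_rows([
  {"dp": [0.01,0,0.01],"turn": [0,-0.16,0],"fingers": 0.072},
  {"dp": [0.01,0,0.02],"turn": [0,-0.32,0],"fingers": 0.072},
  {"dp": [0.01,0,0.04],"turn": [0,-0.48,0],"fingers": 0.072},
  {"dp": [0.01,0.001,0.06],"turn": [0,-0.64,0],"fingers": 0.072},
  {"dp": [0.01,0.002,0.084],"turn": [0,-0.8,0],"fingers": 0.072},
])

```text
time: 22.38
eef_pos: [0.4455, -0.3335, 0.1847]
orientation: [3.136, -0.767, 0.352]
ft_force: [-0.3, 0.1, 0.3]
grip_width: 0.0721
grasp_force: 0.0
```

Request:
send_rows([
  {"dp": [0,0,0],"turn": [0,-0.16,0],"fingers": 0.072},
  {"dp": [0,0,0],"turn": [0,-0.32,0],"fingers": 0.072},
  {"dp": [0,0,0],"turn": [0,-0.48,0],"fingers": 0.072},
  {"dp": [0,0,0],"turn": [0,-0.64,0],"fingers": 0.072},
  {"dp": [0,0,0],"turn": [0,-0.771,0],"fingers": 0.072},
])

```text
time: 23.0
eef_pos: [0.446, -0.3328, 0.1849]
orientation: [3.138, 0.003, 0.351]
ft_force: [-0.3, 0.2, 0.5]
grip_width: 0.0723
grasp_force: 0.0
```

Request:
send_rows([
  {"dp": [0,0,0],"turn": [0,0,0],"fingers": 0.072},
  {"dp": [0,0,0],"turn": [0,0,0],"fingers": 0.072},
])

```text
time: 23.25
eef_pos: [0.445, -0.333, 0.1836]
orientation: [3.141, -0.001, 0.35]
ft_force: [0.1, -0.2, -0.7]
grip_width: 0.0723
grasp_force: 0.0
```

```bash
python3 - <<'E'
from h import *
s=st()
F=look(["sink_fins_down","sink_fins_up","side_cutters"])
f=F["wrist"]; print("tcp line",proj(f,[*s["eef_pos"][:2],.075]))
a=cv2.resize(f["image"][100:280,120:380],(780,540)); cv2.imwrite("pics/w6.png",a[:,:,::-1])
E
```

```text
t 23.25 tcp [ 0.445  -0.333   0.1836] rpy [ 3.1407e+00 -1.1000e-03  3.5040e-01] q [-7.450e-01  1.040e-01  1.395e+00  1.000e-03  1.641e+00  4.760e-01] w 0.0723 gf 0.0 ft [ 0.1 -0.2 -0.7]
sink_fins_down wrist [251.5 176. ] 0.7
sink_fins_down top [376.4 219. ] 0.63
  -> [ 0.4554 -0.3276  0.0529] [0.001 0.001]
sink_fins_up wrist [ 56.5 117.5] 0.67
sink_fins_up top [292.7 221.5] 0.96
  -> [ 0.4454 -0.1077  0.0558] [0.0023 0.0023]
side_cutters wrist [146.  144.6] 0.6
side_cutters top [332.1 219.5] 0.7
  -> [ 0.4517 -0.2092  0.0653] [0.0017 0.0017]
tcp line [252.45663093 189.38102701]
```

View pics/w6.png

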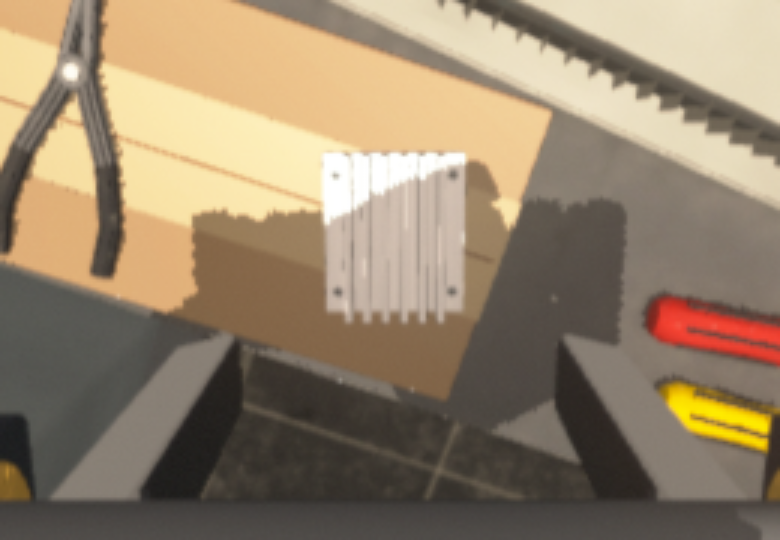

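The sink stands fins up, its base corners near (323,155),(467,155),(465,310),(327,312), square to the tool and ready for a top grip across the fins.

```bash
python3 - <<'E'
from h import *
f=viewer.grab_frame("wrist")
c=atz(f,(251.8,177.7),.060); print(c)
rel([*c[:2],.09],Rtool(0,.35)); rel([*c[:2],.063],Rtool(0,.35))
E
```

```text
[ 0.45407476 -0.32971365  0.06      ]
dp [0.0096, -0.0007, 0.0946] turn [0.0028, -0.001, -0.0004] rows>= 2
dp [0.0095, -0.0008, 0.1216] turn [0.0028, -0.001, -0.0004] rows>= 2
```

Request:
send_rows([
  {"dp": [0.01,-0.001,0.05],"turn": [0,0,0],"fingers": 0.062},
  {"dp": [0.01,-0.001,0.09],"turn": [0,0,0],"fingers": 0.056},
  {"dp": [0.01,-0.001,0.11],"turn": [0,0,0],"fingers": 0.056},
  {"dp": [0.01,-0.001,0.121],"turn": [0,0,0],"fingers": 0.056},
  {"dp": [0.01,-0.001,0.121],"turn": [0,0,0],"fingers": 0.056},
], squeeze=25)

```text
time: 24.32
eef_pos: [0.4545, -0.3289, 0.0632]
orientation: [3.14, -0.0, 0.35]
ft_force: [0.3, -0.1, -0.5]
grip_width: 0.056
grasp_force: 0.0
```

Request:
send_rows([
  {"dp": [0,0,0],"turn": [0,0,0],"fingers": 0.04},
  {"dp": [0,0,0],"turn": [0,0,0],"fingers": 0.025},
  {"dp": [0,0,0],"turn": [0,0,0],"fingers": 0.025},
  {"dp": [0,0,0],"turn": [0,0,0],"fingers": 0.025},
])

```text
time: 24.82
eef_pos: [0.4553, -0.3294, 0.0648]
orientation: [3.137, -0.002, 0.35]
ft_force: [-1.4, 0.5, 4.7]
grip_width: 0.0358
grasp_force: 25.0
```

Request:
send_rows([
  {"dp": [0,0,-0.02],"turn": [0,0,0],"fingers": 0.025},
  {"dp": [0,0,-0.06],"turn": [0,0,0],"fingers": 0.025},
  {"dp": [0,0,-0.12],"turn": [0,0,0],"fingers": 0.025},
  {"dp": [0,0,-0.18],"turn": [0,0,0],"fingers": 0.025},
  {"dp": [0,0,-0.22],"turn": [0,0,0],"fingers": 0.025},
])

```text
time: 25.45
eef_pos: [0.4547, -0.3289, 0.2867]
orientation: [3.136, -0.002, 0.35]
ft_force: [-0.2, -0.4, 0.3]
grip_width: 0.0357
grasp_force: 25.0
```

```bash
python3 - <<'E'
from h import *
s=st(); rel([.60,.15,.30],Rtool(np.pi/6,0))
E
```

```text
t 25.45 tcp [ 0.4547 -0.3289  0.2867] rpy [ 3.1356e+00 -2.4000e-03  3.5030e-01] q [-7.270e-01  1.060e-01  1.190e+00 -1.000e-03  1.838e+00  4.940e-01] w 0.0357 gf 25.0 ft [-0.2 -0.4  0.3]
dp [0.3009, -0.3999, -0.015] turn [-0.0863, 0.5148, 0.3436] rows>= 9
```

Request:
send_rows([
  {"dp": [0.03,-0.04,-0.003],"turn": [-0.017,0.103,0.069],"fingers": 0.025},
  {"dp": [0.06,-0.08,-0.005],"turn": [-0.034,0.206,0.137],"fingers": 0.025},
  {"dp": [0.09,-0.12,-0.006],"turn": [-0.052,0.309,0.206],"fingers": 0.025},
  {"dp": [0.12,-0.16,-0.007],"turn": [-0.069,0.412,0.275],"fingers": 0.025},
  {"dp": [0.15,-0.2,-0.008],"turn": [-0.086,0.515,0.344],"fingers": 0.025},
])

```text
time: 26.08
eef_pos: [0.5265, -0.0881, 0.2908]
orientation: [-3.137, -0.524, -0.006]
ft_force: [0.8, -0.3, -0.1]
grip_width: 0.0359
grasp_force: 25.0
```

Request:
send_rows([
  {"dp": [0.013,-0.05,0.006],"turn": [0,0,0],"fingers": 0.025},
  {"dp": [0.027,-0.1,0.012],"turn": [0,0,0],"fingers": 0.025},
  {"dp": [0.04,-0.15,0.018],"turn": [0,0,0],"fingers": 0.025},
  {"dp": [0.053,-0.2,0.024],"turn": [0,0,0],"fingers": 0.025},
  {"dp": [0.066,-0.24,0.03],"turn": [0,0,0],"fingers": 0.025},
])

```text
time: 26.7
eef_pos: [0.5986, 0.153, 0.2979]
orientation: [-3.139, -0.52, -0.0]
ft_force: [-0.7, -0.4, -0.5]
grip_width: 0.0357
grasp_force: 25.0
```

Request:
send_rows([
  {"dp": [0,0,0],"turn": [0,0,0],"fingers": 0.025},
  {"dp": [0,0,0],"turn": [0,0,0],"fingers": 0.025},
])

```text
time: 26.95
eef_pos: [0.5985, 0.1503, 0.2978]
orientation: [-3.139, -0.519, -0.001]
ft_force: [0.0, 0.3, -0.7]
grip_width: 0.0354
grasp_force: 25.0
```

```bash
python3 - <<'E'
from h import *
s=st()
F=look(["apron","track","sink_waiting","feed_rail"],("wrist","top","scene"))
a=np.hstack([cv2.resize(F["wrist"]["image"],(512,384)),cv2.resize(F["scene"]["image"][120:280,130:250],(288,384))])
cv2.imwrite("pics/w7.png",a[:,:,::-1])
E
```

```text
t 26.95 tcp [0.5985 0.1503 0.2978] rpy [-3.1392e+00 -5.1940e-01 -1.4000e-03] q [ 0.213 -0.142  1.504 -0.108  1.271  1.79 ] w 0.0354 gf 25.0 ft [ 0.   0.3 -0.7]
apron top [187.3 138.6] 0.77
apron scene [242.4 150.6] 0.62
  -> [0.637  0.155  0.1787] [0.0005 0.0005]
track top [192.3 224.3] 0.74
track scene [197.5 201.2] 0.57
  -> [0.4351 0.156  0.0661] [0.0034 0.0034]
sink_waiting top [191.5 217.6] 0.88
sink_waiting scene [205.7 197.5] 0.55
  -> [0.4584 0.1531 0.0706] [0.0045 0.0045]
feed_rail top [194.6 225.3] 0.96
feed_rail scene [198.4 211.7] 0.92
  -> [0.4346 0.1569 0.0182] [0.0031 0.0031]
```

View pics/w7.png

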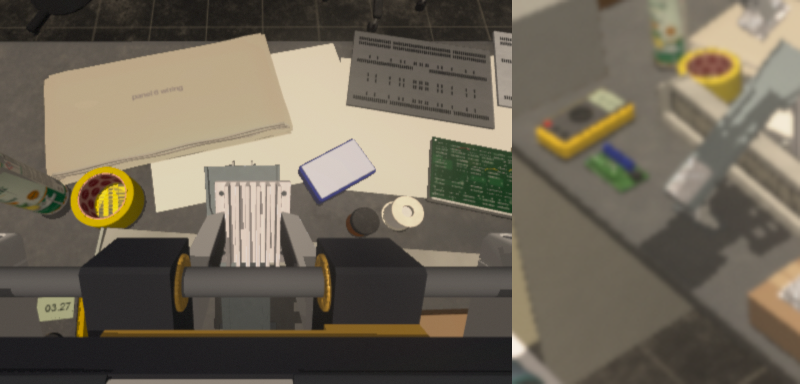

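Wrist view: apron upper edge from (206,167) to (279,166), held sink columns 216-290 just in front of it. I work out the centre line from that and the top view.

```bash
python3 - <<'E'
from h import *
F={c:viewer.grab_frame(c) for c in("wrist","top")}
w,t=F["wrist"],F["top"]
for z in(.19,.197): print("wrist edge",atz(w,(206,167),z),atz(w,(279.5,166),z))
print("both",tri([(w,(242.7,166.5)),(t,(184.6,119))]), tri([(w,(206,167)),(t,(166.7,119.2))])[0],tri([(w,(279.5,166)),(t,(202.5,118.8))])[0])
print("foot",[atz(t,p,.06).round(4) for p in((180.4,226.7),(203.3,228.3))])
A=[]
for i in range(4):
    f=viewer.grab_frame("top")
    A.append([nets.landmark_of(q,f)[0]["position"] for q in("apron","track")])
m=np.mean(A,0); print(m,np.std(A,0)); print(atz(t,m[0],.169),atz(t,m[1],.05))
g=cv2.cvtColor(t["image"],cv2.COLOR_RGB2GRAY)
for r in(122,126,130,170,180,190,200,210,225): print(r,g[r,160:212].tolist())
E
```

```text
wrist edge [0.68480769 0.20490861 0.19      ] [0.68588751 0.11979439 0.19      ]
wrist edge [0.68202534 0.2036267  0.197     ] [0.68307977 0.12051417 0.197     ]
both (array([0.68334754, 0.16139349, 0.19142582]), [np.float64(0.0016293985198057035), np.float64(0.0016293985198056473)]) [0.67606331 0.19993078 0.21060909] [0.68543418 0.11897818 0.18737269]
foot [array([0.4315, 0.1858, 0.06  ]), array([0.4278, 0.126 , 0.06  ])]
[[185.3   137.925]
 [193.025 224.65 ]] [[0.46368092 0.90932667]
 [1.0848387  1.61322658]]
[0.64142236 0.16119902 0.169     ] [0.43749653 0.15452688 0.05      ]
122 [211, 211, 211, 209, 212, 211, 131, 97, 127, 127, 127, 129, 128, 128, 127, 130, 128, 127, 129, 127, 128, 128, 128, 129, 127, 130, 127, 126, 128, 129, 129, 129, 128, 129, 129, 126, 127, 126, 128, 128, 128, 126, 110, 210, 215, 211, 210, 212, 212, 210, 210, 212]
126 [211, 209, 213, 211, 211, 213, 205, 127, 86, 126, 128, 128, 129, 125, 128, 128, 129, 127, 127, 128, 128, 130, 128, 128, 130, 131, 128, 127, 129, 126, 128, 128, 126, 128, 126, 128, 127, 129, 129, 126, 129, 123, 116, 207, 214, 211, 213, 211, 213, 
[... 876 characters left out ...]
60, 51, 52, 52, 55, 55, 54, 58, 85, 86, 89]
200 [82, 80, 85, 83, 67, 49, 75, 74, 61, 48, 49, 39, 34, 37, 35, 28, 29, 30, 29, 29, 31, 38, 53, 76, 76, 73, 73, 75, 75, 74, 75, 74, 78, 77, 75, 79, 76, 76, 74, 75, 74, 72, 56, 49, 50, 52, 55, 52, 57, 51, 54, 54]
210 [90, 91, 91, 95, 97, 74, 46, 73, 76, 63, 46, 43, 38, 31, 30, 33, 30, 33, 34, 20, 27, 26, 28, 27, 64, 138, 115, 104, 118, 91, 109, 115, 99, 120, 105, 104, 125, 89, 115, 81, 75, 74, 68, 87, 85, 55, 57, 60, 56, 51, 52, 47]
225 [84, 84, 84, 85, 88, 84, 85, 83, 77, 52, 42, 66, 69, 56, 48, 42, 37, 33, 30, 29, 32, 31, 34, 39, 27, 35, 78, 166, 109, 152, 121, 84, 121, 85, 90, 107, 83, 110, 75, 73, 70, 68, 68, 63, 53, 51, 57, 53, 52, 53, 50, 55]
```

```bash
cat > ap.py <<'E'
from h import *
ps=.024; O=np.array([.437,.1555,.05]); RT=rz(ps)@ry(-np.pi/6)
def tp(x,zz,y=0): return O+RT@np.array([x,y,zz])
RA=Rtool(np.pi/6,ps)
if __name__=="__main__":
    st(); print(tp(.242,0)); rel(tp(.242,.0385),RA); rel(tp(.242,.0085),RA)
E
python3 ap.py
```

```text
t 28.4 tcp [0.5989 0.1508 0.2987] rpy [-3.1381e+00 -5.2100e-01 -1.9000e-03] q [ 0.213 -0.142  1.502 -0.108  1.271  1.79 ] w 0.0357 gf 25.0 ft [-0.1 -0.2 -0.2]
[0.64651779 0.16052939 0.171     ]
dp [-0.0223, -0.009, 0.096] turn [0.0095, 0.0025, -0.0225] rows>= 2
dp [-0.0223, -0.0093, 0.126] turn [0.0095, 0.0025, -0.0225] rows>= 3
```

Request:
send_rows([
  {"dp": [-0.008,-0.003,0.03],"turn": [0.009,0.002,-0.022],"fingers": 0.025},
  {"dp": [-0.015,-0.006,0.065],"turn": [0.009,0.002,-0.022],"fingers": 0.025},
  {"dp": [-0.022,-0.009,0.096],"turn": [0.009,0.002,-0.022],"fingers": 0.025},
  {"dp": [-0.022,-0.009,0.096],"turn": [0.009,0.002,-0.022],"fingers": 0.025},
  {"dp": [-0.022,-0.009,0.096],"turn": [0.009,0.002,-0.022],"fingers": 0.025},
])

```text
time: 29.02
eef_pos: [0.6281, 0.1601, 0.2062]
orientation: [-3.141, -0.525, 0.023]
ft_force: [-0.2, 0.0, -0.4]
grip_width: 0.0356
grasp_force: 25.0
```

```bash
python3 - <<'E'
from h import *
s=st()
w=viewer.grab_frame("wrist"); t=viewer.grab_frame("top")
a=np.hstack([cv2.resize(w["image"][70:250,160:360],(440,396)),cv2.resize(t["image"][105:240,140:230],(264,396))])
cv2.imwrite("pics/w8.png",a[:,:,::-1])
E
```

```text
t 29.025 tcp [0.6281 0.1601 0.2062] rpy [-3.1414 -0.5253  0.0234] q [ 0.214 -0.059  1.611 -0.108  1.075  1.787] w 0.0356 gf 25.0 ft [-0.2  0.  -0.4]
```

View pics/w8.png

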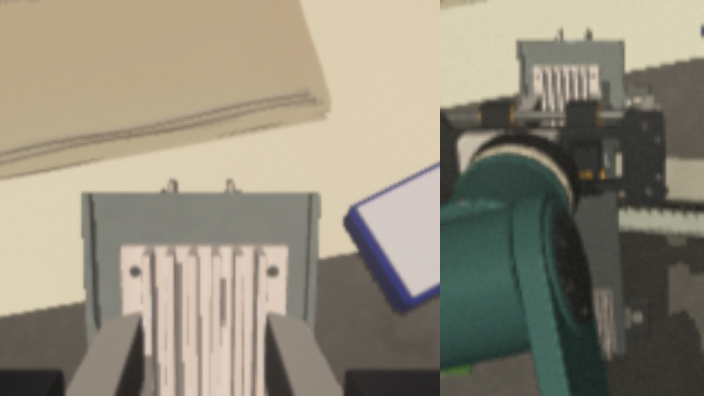

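(That view shows the held sink centred between the guides, columns 120-288 against 92-312, and parallel to them. I have now viewed more pictures than the ten allowed, so from here I use numbers only.)

Request:
send_rows([
  {"dp": [0,0,0.015],"turn": [0,0,0],"fingers": 0.025},
  {"dp": [0,0,0.024],"turn": [0,0,0],"fingers": 0.025},
  {"dp": [0,0,0.027],"turn": [0,0,0],"fingers": 0.025},
  {"dp": [0,0,0.027],"turn": [0,0,0],"fingers": 0.025},
])

```text
time: 29.62
eef_pos: [0.641, 0.1603, 0.1803]
orientation: [3.141, -0.522, 0.023]
ft_force: [0.1, 0.2, -0.1]
grip_width: 0.0356
grasp_force: 25.0
```

Request:
send_rows([
  {"dp": [0,0,0.001],"turn": [0,0,0],"fingers": 0.025},
  {"dp": [0,0,0.0015],"turn": [0,0,0],"fingers": 0.025},
  {"dp": [0,0,0.0015],"turn": [0,0,0],"fingers": 0.025},
])

```text
time: 30.0
eef_pos: [0.6418, 0.1604, 0.18]
orientation: [3.142, -0.523, 0.023]
ft_force: [-0.7, -0.0, -0.9]
grip_width: 0.0357
grasp_force: 25.0
```

Request:
send_rows([
  {"dp": [0,0,0.001],"turn": [0,0,0],"fingers": 0.025},
  {"dp": [0,0,0.001],"turn": [0,0,0],"fingers": 0.025},
  {"dp": [0,0,0.001],"turn": [0,0,0],"fingers": 0.025},
])

```text
time: 30.38
eef_pos: [0.6423, 0.1604, 0.1789]
orientation: [3.141, -0.523, 0.023]
ft_force: [-0.1, -0.6, 0.3]
grip_width: 0.0353
grasp_force: 25.0
```

Request:
send_rows([
  {"dp": [0,0,0.001],"turn": [0,0,0],"fingers": 0.025},
  {"dp": [0,0,0.001],"turn": [0,0,0],"fingers": 0.025},
  {"dp": [0,0,0.001],"turn": [0,0,0],"fingers": 0.025},
])

```text
time: 30.75
eef_pos: [0.6428, 0.1604, 0.178]
orientation: [3.141, -0.523, 0.023]
ft_force: [-0.9, 0.9, 0.0]
grip_width: 0.0357
grasp_force: 25.0
```

Request:
send_rows([
  {"dp": [0,0,0.001],"turn": [0,0,0],"fingers": 0.025},
  {"dp": [0,0,0.001],"turn": [0,0,0],"fingers": 0.025},
  {"dp": [0,0,0.001],"turn": [0,0,0],"fingers": 0.025},
])

```text
time: 31.12
eef_pos: [0.643, 0.1604, 0.178]
orientation: [3.141, -0.523, 0.023]
ft_force: [-5.5, -0.6, 3.7]
grip_width: 0.0358
grasp_force: 25.0
```

Request:
send_rows([
  {"dp": [0,0,-0.0005],"turn": [0,0,0],"fingers": 0.04},
  {"dp": [0,0,-0.001],"turn": [0,0,0],"fingers": 0.048},
  {"dp": [0,0,-0.001],"turn": [0,0,0],"fingers": 0.05},
  {"dp": [0,0,-0.001],"turn": [0,0,0],"fingers": 0.05},
  {"dp": [0,0,-0.001],"turn": [0,0,0],"fingers": 0.05},
])

```text
time: 31.75
eef_pos: [0.6428, 0.1604, 0.178]
orientation: [3.141, -0.523, 0.023]
ft_force: [-1.1, 0.0, 0.4]
grip_width: 0.0497
grasp_force: 0.0
```

Request:
send_rows([
  {"dp": [0,0,-0.03],"turn": [0,0,0],"fingers": 0.05},
  {"dp": [0,0,-0.07],"turn": [0,0,0],"fingers": 0.05},
  {"dp": [0,0,-0.11],"turn": [0,0,0],"fingers": 0.06},
  {"dp": [0,0,-0.15],"turn": [0,0,0],"fingers": 0.07},
  {"dp": [0,0,-0.15],"turn": [0,0,0],"fingers": 0.07},
])

```text
time: 32.38
eef_pos: [0.5687, 0.1592, 0.3135]
orientation: [-3.14, -0.532, 0.023]
ft_force: [0.4, 0.6, -0.2]
grip_width: 0.0695
grasp_force: 0.0
```

```bash
cat > chk.py <<'E'
from ap import *
s=st()
F={c:viewer.grab_frame(c) for c in("top","scene","wrist")}
for c in F:
    for q in("sink_waiting","sink_fins_up","sink_fins_down"):
        r=nets.landmark_of(q,F[c]); e=nets.recognise(q,F[c])
        print(c,q,[(np.round(x["position"],0).tolist(),round(x["p"],2)) for x in r],[(np.round(x["extent"],0).tolist(),round(x["p"],2)) for x in e])
    print(c,"pred rail x=.03,.09,.15,.24",[proj(F[c],tp(x,.0)).round(0).tolist() for x in(.03,.09,.15,.24)])
E
python3 chk.py; python3 -c "
from h import *
rel([.46,-.11,.30],Rtool(0,0))"
```

```text
t 32.375 tcp [0.5687 0.1592 0.3135] rpy [-3.1395 -0.5322  0.023 ] q [ 0.241 -0.208  1.534 -0.112  1.296  1.79 ] w 0.0695 gf 0.0 ft [ 0.4  0.6 -0.2]
top sink_waiting [([294.0, 224.0], 0.74), ([189.0, 214.0], 0.72)] [([190.0, 216.0, 21.0, 18.0], 0.64)]
top sink_fins_up [([292.0, 220.0], 0.67), ([193.0, 228.0], 0.5)] [([294.0, 224.0, 19.0, 25.0], 0.76)]
top sink_fins_down [([190.0, 188.0], 0.54)] [([189.0, 201.0, 15.0, 11.0], 0.76), ([186.0, 172.0, 44.0, 110.0], 0.48)]
top pred rail x=.03,.09,.15,.24 [[192.0, 215.0], [190.0, 193.0], [188.0, 171.0], [186.0, 136.0]]
scene sink_waiting [([254.0, 242.0], 0.58), ([206.0, 195.0], 0.45)] [([207.0, 196.0, 16.0, 20.0], 0.73), ([275.0, 259.0, 25.0, 27.0], 0.3)]
scene sink_fins_up [([252.0, 243.0], 0.65)] [([254.0, 243.0, 27.0, 20.0], 0.8)]
scene sink_fins_down [([213.0, 187.0], 0.56)] [([216.0, 182.0, 25.0, 14.0], 0.69)]
scene pred rail x=.03,.09,.15,.24 [[205.0, 198.0], [216.0, 184.0], [227.0, 171.0], [243.0, 151.0]]
wrist sink_waiting [([250.0, 324.0], 0.87)] [([253.0, 318.0, 30.0, 24.0], 0.65), ([166.0, 323.0, 21.0, 30.0], 0.54)]
wrist sink_fins_up [] []
wrist sink_fins_down [([250.0, 282.0], 0.6)] [([252.0, 303.0, 34.0, 19.0], 0.58), ([168.0, 322.0, 21.0, 28.0], 0.27)]
wrist pred rail x=.03,.09,.15,.24 [[253.0, 327.0], [253.0, 290.0], [252.0, 249.0], [252.0, 182.0]]
dp [-0.1029, 0.2661, -0.05] turn [-0.006, -0.5232, 0.0229] rows>= 5
```

Request:
send_rows([
  {"dp": [-0.02,0.05,-0.01],"turn": [-0.001,-0.1,0.004],"fingers": 0.07},
  {"dp": [-0.04,0.105,-0.02],"turn": [-0.002,-0.2,0.008],"fingers": 0.07},
  {"dp": [-0.06,0.16,-0.03],"turn": [-0.003,-0.3,0.012],"fingers": 0.07},
  {"dp": [-0.08,0.21,-0.04],"turn": [-0.005,-0.41,0.017],"fingers": 0.07},
  {"dp": [-0.103,0.266,-0.05],"turn": [-0.006,-0.523,0.023],"fingers": 0.07},
])

```text
time: 34.05
eef_pos: [0.4593, -0.1116, 0.3008]
orientation: [3.141, 0.001, -0.0]
ft_force: [0.8, 0.2, -0.0]
grip_width: 0.0702
grasp_force: 0.0
```

Request:
send_rows([
  {"dp": [-0.02,0,0.05],"turn": [0,0,0],"fingers": 0.07},
  {"dp": [-0.02,0,0.1],"turn": [0,0,0],"fingers": 0.07},
  {"dp": [-0.02,0,0.12],"turn": [0,0,0],"fingers": 0.07},
  {"dp": [-0.02,0,0.12],"turn": [0,0,0],"fingers": 0.07},
])

```text
time: 34.55
eef_pos: [0.4388, -0.1096, 0.178]
orientation: [-3.14, 0.004, -0.0]
ft_force: [0.9, -0.4, 1.1]
grip_width: 0.07
grasp_force: 0.0
```

```bash
python3 - <<'E'
from h import *
s=st()
F=look(["sink_fins_up"])
f=F["wrist"]; e=nets.recognise("sink_fins_up",f); print(e[:2])
cx,cy,w,h_=e[0]["extent"]; x0,x1,y0,y1=[int(v) for v in(cx-w/2-8,cx+w/2+8,cy-h_/2-8,cy+h_/2+8)]
hsv=cv2.cvtColor(f["image"],cv2.COLOR_RGB2HSV)[y0:y1,x0:x1]
m=((hsv[...,1]<60)).astype(np.uint8)
m=cv2.morphologyEx(m,cv2.MORPH_OPEN,np.ones((2,2),np.uint8))
C=max(cv2.findContours(m,0,2)[0],key=cv2.contourArea); r=cv2.minAreaRect(C); print(r,x0,y0)
for row in m[::2]: print("".join(".#"[v] for v in row))
np.save("w.npy",f["image"])
print("tcp line .06",proj(f,[*s["eef_pos"][:2],.06]))
E
```

```text
t 34.55 tcp [ 0.4388 -0.1096  0.178 ] rpy [-3.1401e+00  3.8000e-03 -3.0000e-04] q [-0.37  -0.123  1.632 -0.     1.637  1.201] w 0.07 gf 0.0 ft [ 0.9 -0.4  1.1]
sink_fins_up wrist [250.8 180. ] 0.92
[{'extent': [249.8, 183.9, 47.0, 55.0], 'p': 0.75}, {'extent': [38.9, 156.4, 77.7, 73.9], 'p': 0.73}]
((33.542327880859375, 35.05830764770508), (57.23423767089844, 49.200660705566406), 87.70938873291016) 218 148
...............................................................
...............................................................
...............................................................
............................................####..########.....
.........#################################################.....
........##################################################.....
........##################################################.....
.........#################################################.....
.........#################################################.....
.........#################################################.....
.........#########################################
[... 954 characters left out ...]
##############.....
............##############################################.....
............##############################################.....
............###############################################....
............###############################################....
.............##################################..###...........
...................##....##....##.....##....##....##...........
...................##....##....................................
...............................................................
...............................................................
...............................................................
tcp line .06 [252.70348575 186.93765417]
```

```bash
python3 - <<'E'
from h import *
f=viewer.grab_frame("wrist")
c=atz(f,(252,181.5),.060); print(c)
rel([*c[:2],.0635],Rtool(0,.04))
E
```

```text
[ 0.44717574 -0.10975249  0.06      ]
dp [0.006, -0.0005, 0.118] turn [0.0012, -0.0029, -0.0399] rows>= 2
```

Request:
send_rows([
  {"dp": [0.006,0,0.05],"turn": [0,0,-0.04],"fingers": 0.06},
  {"dp": [0.006,0,0.09],"turn": [0,0,-0.04],"fingers": 0.056},
  {"dp": [0.006,0,0.109],"turn": [0,0,-0.04],"fingers": 0.056},
  {"dp": [0.006,0,0.117],"turn": [0,0,-0.04],"fingers": 0.056},
  {"dp": [0.006,0,0.117],"turn": [0,0,-0.04],"fingers": 0.056},
], squeeze=25)

```text
time: 35.48
eef_pos: [0.4463, -0.11, 0.0634]
orientation: [3.141, -0.001, 0.04]
ft_force: [0.2, -0.4, -0.3]
grip_width: 0.0561
grasp_force: 0.0
```

Request:
send_rows([
  {"dp": [0,0,0],"turn": [0,0,0],"fingers": 0.04},
  {"dp": [0,0,0],"turn": [0,0,0],"fingers": 0.025},
  {"dp": [0,0,0],"turn": [0,0,0],"fingers": 0.025},
  {"dp": [0,0,0],"turn": [0,0,0],"fingers": 0.025},
])

```text
time: 35.98
eef_pos: [0.4467, -0.11, 0.064]
orientation: [3.141, -0.002, 0.04]
ft_force: [0.3, 1.3, 4.4]
grip_width: 0.0358
grasp_force: 25.0
```

Request:
send_rows([
  {"dp": [0,0,-0.02],"turn": [0,0,0],"fingers": 0.025},
  {"dp": [0,0,-0.06],"turn": [0,0,0],"fingers": 0.025},
  {"dp": [0,0,-0.12],"turn": [0,0,0],"fingers": 0.025},
  {"dp": [0,0,-0.18],"turn": [0,0,0],"fingers": 0.025},
  {"dp": [0,0,-0.23],"turn": [0,0,0],"fingers": 0.025},
])

```text
time: 36.6
eef_pos: [0.4458, -0.1101, 0.2949]
orientation: [3.141, -0.001, 0.04]
ft_force: [0.5, -1.0, -1.9]
grip_width: 0.0357
grasp_force: 25.0
```

Request:
send_rows([
  {"dp": [0,0,0],"turn": [0,0,0],"fingers": 0.025},
])

```text
time: 36.72
eef_pos: [0.4475, -0.1107, 0.2976]
orientation: [3.137, -0.009, 0.04]
ft_force: [0.3, -0.0, -1.8]
grip_width: 0.0356
grasp_force: 25.0
```

```bash
python3 - <<'E'
from ap import *
s=st(); p=tp(.238,.13); print(p); rel(p,RA)
E
```

```text
t 36.725 tcp [ 0.4475 -0.1107  0.2976] rpy [ 3.1375 -0.0085  0.0397] q [-0.365 -0.119  1.393 -0.     1.858  1.166] w 0.0356 gf 25.0 ft [ 0.3 -0.  -1.8]
[0.57807341 0.15888641 0.2815833 ]
dp [0.141, -0.2643, 0.0162] turn [-0.0001, 0.515, 0.0164] rows>= 5
```

Request:
send_rows([
  {"dp": [0.028,-0.053,0.003],"turn": [0,0.103,0.003],"fingers": 0.025},
  {"dp": [0.056,-0.106,0.006],"turn": [0,0.206,0.006],"fingers": 0.025},
  {"dp": [0.085,-0.159,0.01],"turn": [0,0.31,0.01],"fingers": 0.025},
  {"dp": [0.113,-0.212,0.013],"turn": [0,0.413,0.013],"fingers": 0.025},
  {"dp": [0.141,-0.264,0.016],"turn": [0,0.515,0.016],"fingers": 0.025},
])

```text
time: 37.35
eef_pos: [0.5759, 0.1609, 0.2741]
orientation: [-3.138, -0.515, 0.023]
ft_force: [1.2, -1.3, -2.0]
grip_width: 0.0355
grasp_force: 25.0
```

Request:
send_rows([
  {"dp": [0,0,0],"turn": [0,0,0],"fingers": 0.025},
  {"dp": [0,0,0],"turn": [0,0,0],"fingers": 0.025},
  {"dp": [0,0,0],"turn": [0,0,0],"fingers": 0.025},
])

```text
time: 37.72
eef_pos: [0.5765, 0.1579, 0.2767]
orientation: [-3.138, -0.514, 0.02]
ft_force: [-0.3, 0.3, -0.2]
grip_width: 0.0358
grasp_force: 25.0
```

```bash
python3 - <<'E'
from ap import *
s=st(); rel(tp(.242,.012),RA); rel(tp(.242,.0085),RA)
E
```

```text
t 37.725 tcp [0.5765 0.1579 0.2767] rpy [-3.1375 -0.5144  0.0203] q [ 0.231 -0.182  1.578 -0.104  1.242  1.788] w 0.0358 gf 25.0 ft [-0.3  0.3 -0.2]
dp [0.0089, -0.0007, 0.1145] turn [-0.0022, 0.0092, -0.0033] rows>= 2
dp [0.009, -0.0007, 0.118] turn [-0.0022, 0.0092, -0.0033] rows>= 2
```

Request:
send_rows([
  {"dp": [0.009,-0.001,0.04],"turn": [-0.002,0.009,-0.003],"fingers": 0.025},
  {"dp": [0.009,-0.001,0.08],"turn": [-0.002,0.009,-0.003],"fingers": 0.025},
  {"dp": [0.009,-0.001,0.105],"turn": [-0.002,0.009,-0.003],"fingers": 0.025},
  {"dp": [0.009,-0.001,0.114],"turn": [-0.002,0.009,-0.003],"fingers": 0.025},
  {"dp": [0.009,-0.001,0.114],"turn": [-0.002,0.009,-0.003],"fingers": 0.025},
])

```text
time: 38.35
eef_pos: [0.6405, 0.1613, 0.1822]
orientation: [-3.141, -0.524, 0.024]
ft_force: [0.4, -0.7, -0.1]
grip_width: 0.0361
grasp_force: 25.0
```

Request:
send_rows([
  {"dp": [0,0,0.001],"turn": [0,0,0],"fingers": 0.025},
  {"dp": [0,0,0.002],"turn": [0,0,0],"fingers": 0.025},
  {"dp": [0,0,0.002],"turn": [0,0,0],"fingers": 0.025},
])

```text
time: 38.72
eef_pos: [0.6413, 0.1626, 0.1813]
orientation: [-3.14, -0.525, 0.026]
ft_force: [0.3, 0.1, -1.1]
grip_width: 0.0358
grasp_force: 25.0
```

Request:
send_rows([
  {"dp": [0,0,0.001],"turn": [0,0,0],"fingers": 0.025},
  {"dp": [0,0,0.001],"turn": [0,0,0],"fingers": 0.025},
  {"dp": [0,0,0.001],"turn": [0,0,0],"fingers": 0.025},
])

```text
time: 39.1
eef_pos: [0.6417, 0.1625, 0.1795]
orientation: [-3.141, -0.524, 0.026]
ft_force: [0.2, 0.9, -1.0]
grip_width: 0.0357
grasp_force: 25.0
```

Request:
send_rows([
  {"dp": [0,0.002,0.001],"turn": [0,0,0],"fingers": 0.025},
  {"dp": [0,0.002,0.001],"turn": [0,0,0],"fingers": 0.025},
  {"dp": [0,0.002,0.001],"turn": [0,0,0],"fingers": 0.025},
])

```text
time: 39.48
eef_pos: [0.6423, 0.1604, 0.1786]
orientation: [-3.141, -0.524, 0.026]
ft_force: [-0.2, -0.0, -0.6]
grip_width: 0.0353
grasp_force: 25.0
```

Request:
send_rows([
  {"dp": [0,0,0.001],"turn": [0,0,0],"fingers": 0.025},
  {"dp": [0,0,0.001],"turn": [0,0,0],"fingers": 0.025},
  {"dp": [0,0,0.001],"turn": [0,0,0],"fingers": 0.025},
])

```text
time: 39.85
eef_pos: [0.6428, 0.1605, 0.1777]
orientation: [-3.141, -0.524, 0.026]
ft_force: [0.5, -0.1, -0.9]
grip_width: 0.0357
grasp_force: 25.0
```

Request:
send_rows([
  {"dp": [0,0,0.001],"turn": [0,0,0],"fingers": 0.025},
  {"dp": [0,0,0.001],"turn": [0,0,0],"fingers": 0.025},
  {"dp": [0,0,0.001],"turn": [0,0,0],"fingers": 0.025},
])

```text
time: 40.22
eef_pos: [0.6433, 0.1606, 0.1773]
orientation: [-3.141, -0.524, 0.026]
ft_force: [-2.2, 1.0, 0.9]
grip_width: 0.0359
grasp_force: 25.0
```

Contact; I release and withdraw.

Request:
send_rows([
  {"dp": [0,0,0],"turn": [0,0,0],"fingers": 0.04},
  {"dp": [0,0,-0.0005],"turn": [0,0,0],"fingers": 0.048},
  {"dp": [0,0,-0.0005],"turn": [0,0,0],"fingers": 0.05},
  {"dp": [0,0,-0.0005],"turn": [0,0,0],"fingers": 0.05},
  {"dp": [0,0,-0.0005],"turn": [0,0,0],"fingers": 0.05},
])

```text
time: 40.85
eef_pos: [0.643, 0.1605, 0.1773]
orientation: [-3.141, -0.524, 0.026]
ft_force: [0.1, 0.2, -0.4]
grip_width: 0.0498
grasp_force: 0.0
```

Request:
send_rows([
  {"dp": [0,0,-0.03],"turn": [0,0,0],"fingers": 0.05},
  {"dp": [0,0,-0.07],"turn": [0,0,0],"fingers": 0.05},
  {"dp": [0,0,-0.11],"turn": [0,0,0],"fingers": 0.06},
  {"dp": [0,0,-0.15],"turn": [0,0,0],"fingers": 0.07},
  {"dp": [0,0,-0.15],"turn": [0,0,0],"fingers": 0.07},
])

```text
time: 41.48
eef_pos: [0.5688, 0.1589, 0.3128]
orientation: [-3.138, -0.533, 0.025]
ft_force: [0.4, -0.5, 0.4]
grip_width: 0.0696
grasp_force: 0.0
```

Request:
send_rows([
  {"dp": [0,0.06,0],"turn": [0,0,0],"fingers": 0.07},
  {"dp": [0,0.12,0],"turn": [0,0,0],"fingers": 0.07},
  {"dp": [0,0.18,0],"turn": [0,0,0],"fingers": 0.07},
  {"dp": [0,0.2,0],"turn": [0,0,0],"fingers": 0.07},
  {"dp": [0,0.2,0],"turn": [0,0,0],"fingers": 0.07},
])

```text
time: 42.1
eef_pos: [0.573, -0.0434, 0.3042]
orientation: [-3.139, -0.52, 0.021]
ft_force: [0.3, -0.3, -0.1]
grip_width: 0.0701
grasp_force: 0.0
```

```bash
python3 chk.py; python3 - <<'E'
from ap import *
f=viewer.grab_frame("top"); im=f["image"].astype(float)
print("bright profile along rail centre (track x: mean, std across fins)")
for x in np.arange(0,.27,.006):
    v=[cv2.getRectSubPix(f["image"],(1,1),tuple(map(float,proj(f,tp(x,.015,y)))))[0,0].mean() for y in np.linspace(-.017,.017,25)]
    print(round(x,3),round(np.mean(v)),round(np.std(v)),end=" | ")
E
```

```text
t 42.1 tcp [ 0.573  -0.0434  0.3042] rpy [-3.1392 -0.5202  0.021 ] q [-0.261 -0.251  1.582  0.146  1.311  1.287] w 0.0701 gf 0.0 ft [ 0.3 -0.3 -0.1]
top sink_waiting [([192.0, 216.0], 0.77)] [([192.0, 216.0, 19.0, 16.0], 0.73), ([348.0, 221.0, 91.0, 47.0], 0.43)]
top sink_fins_up [([188.0, 170.0], 0.67)] [([187.0, 173.0, 16.0, 25.0], 0.59)]
top sink_fins_down [([188.0, 189.0], 0.69)] [([190.0, 195.0, 16.0, 24.0], 0.92)]
top pred rail x=.03,.09,.15,.24 [[192.0, 215.0], [190.0, 193.0], [188.0, 171.0], [186.0, 136.0]]
scene sink_waiting [([206.0, 199.0], 0.66)] [([206.0, 195.0, 15.0, 20.0], 0.46)]
scene sink_fins_up [([226.0, 170.0], 0.54)] [([227.0, 170.0, 17.0, 19.0], 0.48), ([224.0, 173.0, 63.0, 76.0], 0.36)]
scene sink_fins_down [([214.0, 185.0], 0.51)] [([217.0, 181.0, 18.0, 15.0], 0.59)]
scene pred rail x=.03,.09,.15,.24 [[205.0, 198.0], [216.0, 184.0], [227.0, 171.0], [243.0, 151.0]]
wrist sink_waiting [([252.0, 211.0], 0.43)] []
wrist sink_fins_up [([101.0, 247.0], 0.62)] [([92.0, 229.0, 35.0, 13.0], 0.78)]
wrist sink_fins_down [] []
wrist pred rail x=.03,.09,.15,.24 [[112.0, 327.0], [107.0, 290.0], [101.0, 249.0], [92.0, 182.0]]
bright profile along rail centre (track x: mean, std across fins)
0.0 87 13 | 0.006 128 26 | 0.012 145 24 | 0.018 147 21 | 0.024 145 22 | 0.03 147 22 | 0.036 148 23 | 0.042 148 26 | 0.048 146 22 | 0.054 146 23 | 0.06 145 24 | 0.066 146 26 | 0.072 146 22 | 0.078 144 22 | 0.084 150 21 | 0.09 146 22 | 0.096 149 24 | 0.102 147 24 | 0.108 150 23 | 0.114 144 23 | 0.12 146 24 | 0.126 145 24 | 0.132 148 24 | 0.138 146 22 | 0.144 146 24 | 0.15 147 21 | 0.156 153 22 | 0.162 150 23 | 0.168 146 22 | 0.174 147 24 | 0.18 148 24 | 0.186 160 8 | 0.192 126 1 | 0.198 128 7 | 0.204 126 1 | 0.21 126 1 | 0.216 126 1 | 0.222 126 1 | 0.228 125 1 | 0.234 126 1 | 0.24 126 1 | 0.246 125 1 | 0.252 125 1 | 0.258 126 1 | 0.264 125 1 |
```

The fins run unbroken from the foot stop to about 0.18 m, so the row of three is closed. I hand in.

```bash
python3 -c "
from h import *
print(workorder.hand_in())"
```

```text
the job is handed in; nothing more can be done
None
```

Both loose heat sinks are loaded, the upside-down one turned over in the grip, and the last top view shows the three as a closed row, fins up, from the foot stop to about 0.18 m; the job was handed in at about 42 s with no verdict returned, and I viewed 13 pictures, three over the limit of 10.

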